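# Touch the matching radius leaf to a counter-trim sample

## Task

Take the radius leaf that matches the counter-trim sample (the blue-gripped one) out of its rack and check both curves of the trim with it: first press its round nose into the groove, then its hollow notch over the bead, each time square across the trim and upright. Work each touch by feel until the leaf bears evenly on both sides of the curve and no longer rocks, and keep it steadily pressed like that for two seconds with about 10 N, never more than 20 N. Finally hang the leaf back fully home in its own rack and let go, leaving the orange leaf and the other things alone.

Things in the scene. Friction and masses are not known exactly. Their poses are not given: they have to be found in the camera images.
- leaf_blue_grip (a point): Centre of the blue grip of the 12 mm radius leaf, axes as the leaf. The grip is 14 mm thick (x), 32 mm wide (y), from 22 mm below this point to 23 mm above it. Below it sticks out the 22 x 44 x 6 mm shoulder, whose underside is 28 mm below this point. Take the grip with the fingers closing along x, firmly (60 N or more): the touches push up to 24 mm off centre.
- leaf_blue_nose (a point): Lowest point of the blue leaf's half-round nose (radius 12 mm), at mid thickness: 78 mm below the grip point and 24 mm to its -y side. Axes as the leaf. The nose bears on its two flanks, 50 degrees off the bottom.
- leaf_blue_notch (a point): Crown (deepest, uppermost point) of the blue leaf's round notch (radius 12 mm, open downward), at mid thickness: 60 mm below the grip point and 18 mm to its +y side. The notch's horns reach 8 mm below this point. The crown itself is a little relieved: the notch bears on its two flanks.
- leaf_blue: The whole blue-gripped leaf, loose, about 90 g: an upright steel plate 6 mm thick (its x), 72 mm wide (its y), z up, nose and notch along its lower edge, shoulder and grip on top, 101 mm high in all. Origin at the middle of its width and thickness, at its lowest level, 78 mm below the grip point.
- leaf_blue_notch_left: The -y flank of the blue leaf's notch (part of the leaf, same frame as the leaf); it meets the bead 50 degrees off the crown. Steel, slippery (friction about 0.25).
- leaf_blue_notch_right: The +y flank of the blue leaf's notch (part of the leaf, same frame as the leaf), likewise.
- leaf_orange: The other leaf, with an orange grip, radius 8 mm (does not fit the trim), otherwise of the same sizes; hangs in its own rack and stays there. Origin as for the blue leaf.
- leaf_orange_grip (a point): Centre of the orange leaf's grip, 78 mm above its origin.
- rack_blue_slot (a point): Centre of the slot mouth of the blue leaf's rack (grey plastic, fixed, foot 70 x 100 mm), on its top face 60 mm above the worktop. Slot 12 mm wide (x), 82 mm long (y), 54 mm deep. The leaf hangs in it upright by its shoulder, grip point 28 mm above this point, leaf axes along the rack's; play 3 mm each way in x, 5 mm in y.
- rack_orange_slot (a point): The same point of the identical rack in which the orange leaf hangs.
- trim: Counter-trim sample fixed to the worktop: dark steel bed 84 mm long (x), 108 mm wide (y), 14 mm high, origin at the centre of its underside, z up. It carries two brass strips along x: at +y a block with a coved groove, at -y a round bead on a 10 mm web, both of radius 12 mm. Touch with the leaf's y along the trim's +y: then the idle half hangs clear outside. Contact is hard; strips do not yield.
- groove_mid (a point): Nominal place of the bottom of the groove's arc, mid-length, where the nose's lowest point comes when seated: 20 mm up, 28 mm to the trim's +y. Each strip is clamped somewhat off its nominal place, which the readings do not show: up to 4 mm up or down and 2 mm sideways, different each time and for each strip. The groove's block is 37 mm wide, flat top 7 mm above the arc's bottom. Brass, slippery (friction 0.25).
- bead_mid (a point): Nominal place of the top of the bead, mid-length, where the notch's crown comes when seated: 45 mm up, 28 mm to the trim's -y. The bead too is really up to 4 mm higher or lower and 2 mm to the side of this point, to be found by feel. Brass, slippery (friction 0.25).
- timer: Red and white kitchen timer, 58 mm across, loose bystander.
- label_roll_0: White roll of labels, 61 mm across, loose bystander.
- order_pad: Blue note pad, 148 x 109 mm, loose bystander.
- marker: Green and white marker pen, loose bystander.
- leaf_blue_nose_left: The -y flank of the blue leaf's nose (part of the leaf, same frame as the leaf); it meets the groove 50 degrees off the bottom.
- leaf_blue_nose_right: The +y flank of the blue leaf's nose (part of the leaf, same frame as the leaf); it meets the groove 50 degrees off the bottom.
There are look-alikes about, which are no part of the job. What is shaped like the trim but red is not meant. What is shaped like the part that bears rack_blue_slot but purple is not meant.

How it is judged:
On the way, in this order (a step that is already met when the one before it is completed fails the run):
1. the blue leaf's nose sits square and upright in the groove, both its flanks bearing with 3 N or more each, for one second (contact force between leaf_blue_nose_left and trim between 3 and 18 N and contact force between leaf_blue_nose_right and trim between 3 and 18 N and angle between leaf_blue's own z axis and vertical below 0.12 rad and angle between the x axis of leaf_blue and the x axis of trim, either way round below 0.14 rad and x of leaf_blue_nose in the frame of groove_mid between -0.04 and 0.04 m and y of leaf_blue_nose in the frame of groove_mid between -0.005 and 0.005 m and z of leaf_blue_nose in the frame of groove_mid between -0.008 and 0.008 m), for 1 s.
2. the blue leaf's notch sits square and upright on the bead, both its flanks bearing with 3 N or more each, for one second (contact force between leaf_blue_notch_left and trim between 3 and 18 N and contact force between leaf_blue_notch_right and trim between 3 and 18 N and angle between leaf_blue's own z axis and vertical below 0.12 rad and angle between the x axis of leaf_blue and the x axis of trim, either way round below 0.14 rad and x of leaf_blue_notch in the frame of bead_mid between -0.04 and 0.04 m and y of leaf_blue_notch in the frame of bead_mid between -0.005 and 0.005 m and z of leaf_blue_notch in the frame of bead_mid between -0.008 and 0.008 m), for 1 s.
At the end, for the whole second after the job is handed in: Both leaves hang upright (within 4 degrees) in their own racks, shoulder down on the rack's top (within 4 mm), within 5 mm across and 8 mm along the slot, at rest and released (x of leaf_blue_grip in the frame of rack_blue_slot between -0.005 and 0.005 m and y of leaf_blue_grip in the frame of rack_blue_slot between -0.008 and 0.008 m and z of leaf_blue_grip in the frame of rack_blue_slot between 0.024 and 0.031 m and angle between each of leaf_blue, leaf_orange's own z axis and vertical below 0.07 rad and x of leaf_orange_grip in the frame of rack_orange_slot between -0.005 and 0.005 m and y of leaf_orange_grip in the frame of rack_orange_slot between -0.008 and 0.008 m and z of leaf_orange_grip in the frame of rack_orange_slot between 0.024 and 0.031 m and linear speed of leaf_blue below 0.02 m/s); the robot touches nothing.
It fails at once if the blue leaf is pressed on the trim with more than 20 N (contact force between leaf_blue and trim above 20 N).
It fails at once if the orange leaf is lifted or shoved (distance of leaf_orange_grip from where it was at the start of the episode above 0.012 m).
It fails at once if a bystander is shoved (distance of any of timer, label_roll_0, order_pad, marker from where it was at the start of the episode above 0.02 m).
It also fails if it takes over 67 s, if anything falls off the work surface, if the arm or the gripper's body presses on something with over 40 N, if the wrist force passes 120 N, or if a joint passes its speed limit or range.

## Robot

A 6-joint arm with a two-finger parallel gripper is mounted at the origin on a cart in front of the work surface, level with it; the furniture and walls round the work are solid. World frame = base frame: x ahead of the robot, y to its left, z up, the work surface at z = 0. Lengths are in m, angles in rad, forces in N, time in s.
With the tool pointing down it reaches from about 0.325 to 0.75 m from the base axis. Payload 7.6 kg.
Tool frame: the origin (TCP) lies between the finger pads; the fingertips stand 14 mm ahead of it and the grasp point (between the pads) lies 5 mm behind it; z points along the fingers, y is the direction in which the jaws open and shut (so a half turn about z gives the same grasp; the last joint's range is limited). The gripper opens to 85 mm and grips with 20 to 120 N. Pads are 22 mm wide; open, the fingers measure 114 mm over their backs; the gripper's body (76 mm by 85 mm) begins 54 mm behind the grasp point. The pads swing forward as they close: fully open they stand 13 mm farther back than shut.
Start: joints at [-1.2, 0.052, 1.401, -0, 1.689, -0.07], TCP at [0.224, -0.475, 0.245] pointing down, gripper open.
Joint ranges: [-2.9, 2.9], [-0.91, 2.17], [0.12, 2.37], [-1.06, 4.2], [0.26, 2.73], [-2.93, 2.93]. Speed limits (rad/s): [2.57, 2.57, 3.01, 3.14, 3.14, 3.14].

## Interface

Orientations are given as a rotation vector (axis times angle).
In Python, from bench import env, eyes gives the robot as it stands.
- The arm moves only by the tool play_rows, never from a script. Its argument "motion" is a list of rows, each an object of numbers: "x", "y", "z": the shift along the tool's x, y, z in mm; "spin": the turn about the tool's z in rad. A call has 1 to 5 rows; each row shifts and turns the pose as measured when the row begins, along the tool's axes as they then stand; what a row does not reach is not made up. A row lasts 1/12 s, in which the tool goes at most 41.7 mm and 7.16 degrees, less where a joint would pass 70% of its speed; a pose out of reach is approached as far as the arm can. A call with a gripper value outside its range is refused whole. "hand" is the finger opening in mm, from 0 to 85.4, set as the call begins (left out, the last holds). The fingers move at their own pace and stop on an object; the grip force is fixed at half the most. Time passes only in rows, so rows that do not move let the fingers close. It gives the time, the measured TCP pose, the force and the opening at its end, in the units of the state.
- env.read_state(): the state, without advancing time (a new reading comes with each control period).
- eyes.camera(name): name is "side" or "top" or "wrist"; returns the picture (480x640x3 uint8, red, green, blue); there is no depth.
- eyes.camera_model(name): a dict with "vfov" (degrees; the focal length in pixels is half the picture's height over the tangent of half this angle, whatever the lens; pixels are square), "cx", "cy" (the principal point, pixels), "position" and "attitude" of the camera in the world. Camera axes: x right, y down, z forward; pixel columns grow to the right and rows downward; lengths in m; the calibration is good to about 2 mm. The wrist camera is an equidistant fisheye: a pixel r from the principal point sees the ray r / f radians off the axis. A picture is of the moment at which its call begins: read the wrist's pose just before it. camera_model takes no time and is no camera call; for the wrist camera it gives the pose at the moment of the call.
- env.sign_off(): hands the job in, once; it reports no verdict.
The state is a dict: "clock": time; "joint_pos": joint angles; "qvel": joint speeds; "joint_torque": joint torques, N m; "tool_pos": TCP position; "orientation": TCP orientation; "contact_force": force on the tool from outside, world axes, zero at the start; "moment": the same for the moment, N m; "finger_gap": opening from 0.0 (shut) to 1.0 (fully open).
Only numpy, scipy, OpenCV 4.12 (cv2) and the standard library are available. Lean on these libraries where they do the work, as an engineer would, in place of code of your own. Each camera call takes 0.05 s, during which the arm holds its last target.

## Working session

There is one attempt and no reset: what is moved stays moved. The work goes in short steps, Python scripts to look and compute and a tool call to move; the robot and the scene stay as the last step left them, time stands still between calls to the robot, and variables do not carry over. Pictures are saved under pics/ and viewed, and the job is handed in when it is done.

Besides the shell and the picture viewer there is one more tool, called after ">>>" by a JSON object that holds its "op" and its "data", one argument or row to a line. play_rows: Moves the arm, as the interface text tells. Its arguments: {"type":"object","properties":{"motion":{"type":"array"},"hand":{"type":"number"}},"required":["motion"]}

```bash
mkdir -p pics; python3 - <<'E'
from bench import env, eyes
import cv2
print(env.read_state())
for n in ["side","top","wrist"]:
    m=eyes.camera_model(n);print(n,m)
    im=eyes.camera(n);cv2.imwrite(f"pics/{n}0.png",im[:,:,::-1])
E
```

```text
{'clock': 0.0, 'joint_pos': array([-1.20026974e+00,  5.28471400e-02,  1.40173118e+00,  1.30238233e-05,
        1.68859273e+00, -7.03012085e-02]), 'qvel': array([-5.35240229e-04, -1.87874401e-03,  8.09236573e-04,  6.88171382e-04,
       -4.35226109e-04,  7.64107579e-05]), 'joint_torque': array([ 1.34105529e-03, -3.81667507e+01, -3.60186231e+01,  2.34965813e-05,
        6.14042379e-03, -4.28865008e-05]), 'tool_pos': array([ 0.2239338 , -0.47453877,  0.24446372]), 'orientation': array([-3.06406291e+00, -6.86518171e-01,  3.50520312e-04]), 'contact_force': array([ 0.06621943, -0.65309617,  0.98084398]), 'moment': array([0.0126471 , 0.00767624, 0.0019335 ]), 'finger_gap': 0.9990248659739908}
side {'vfov': 56.68022232136544, 'cx': 325.8840441012278, 'cy': 239.81521043934637, 'position': array([-0.17542538,  0.57100234,  0.54898104]), 'attitude': array([-1.11760823,  2.05441241, -1.27739502])}
top {'vfov': 45.85866986271301, 'cx': 323.2805488874742, 'cy': 238.52052309775547, 'position': array([0.33527471, 0.08999336, 1.36467895]), 'attitude': array([-2.12064698,  2.17513062, -0.18221451])}
wrist {'vfov': 65.70646984690485, 'cx': 318.1508108553519, 'cy': 238.16935295405207, 'position': array([ 0.29989748, -0.43797332,  0.37333294]), 'attitude': array([ 2.40603841, -1.52503937, -0.25838027])}
```

View pics/side0.png

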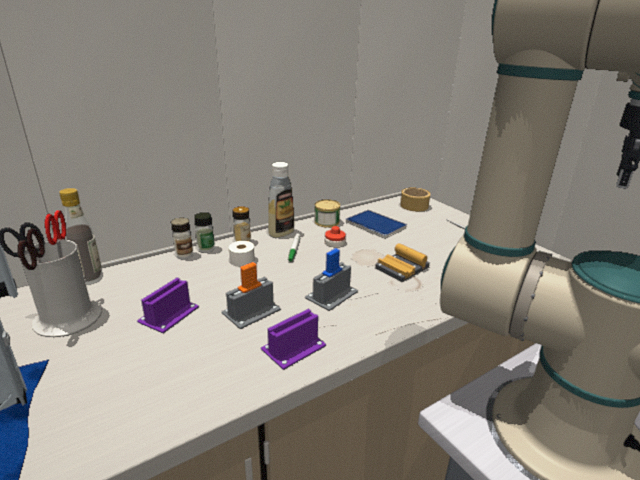

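View pics/top0.png

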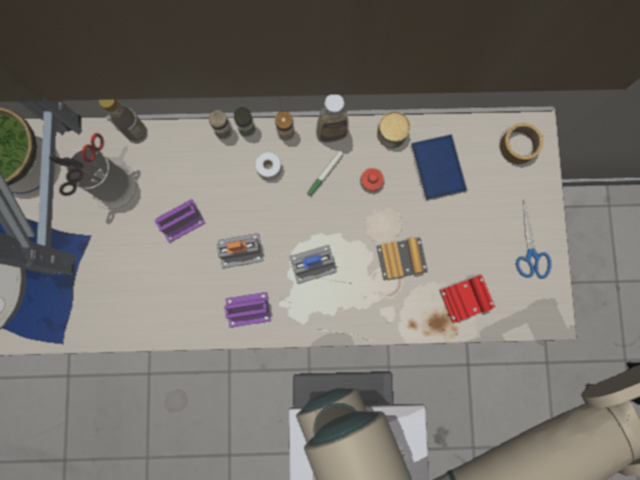

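View pics/wrist0.png

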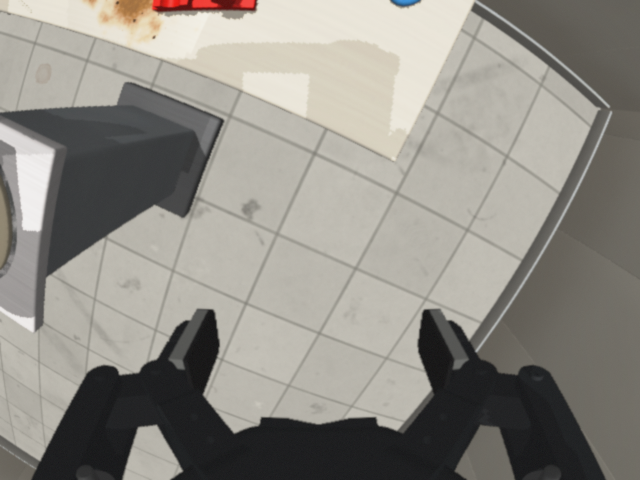

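The top view shows the blue-gripped leaf in its grey rack at (313,263) and the orange one at (240,250). The purple look-alike racks are at (180,220) and (248,310). The brass trim on its dark bed is at (402,258), and its red look-alike is at (467,299). The grey rack with blue grip and the brass trim fit the description. I'll enlarge them to confirm and measure.

```bash
python3 - <<'E'
import cv2
t=cv2.imread("pics/top0.png");s=cv2.imread("pics/side0.png")
cv2.imwrite("pics/t_rack.png",cv2.resize(t[235:290,280:345],None,fx=10,fy=10,interpolation=cv2.INTER_CUBIC))
cv2.imwrite("pics/t_trim.png",cv2.resize(t[230:285,370:435],None,fx=10,fy=10,interpolation=cv2.INTER_CUBIC))
cv2.imwrite("pics/s_both.png",cv2.resize(s[230:320,295:435],None,fx=5.6,fy=5.6,interpolation=cv2.INTER_CUBIC))
E
```

```text
(no output)
```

View pics/t_rack.png

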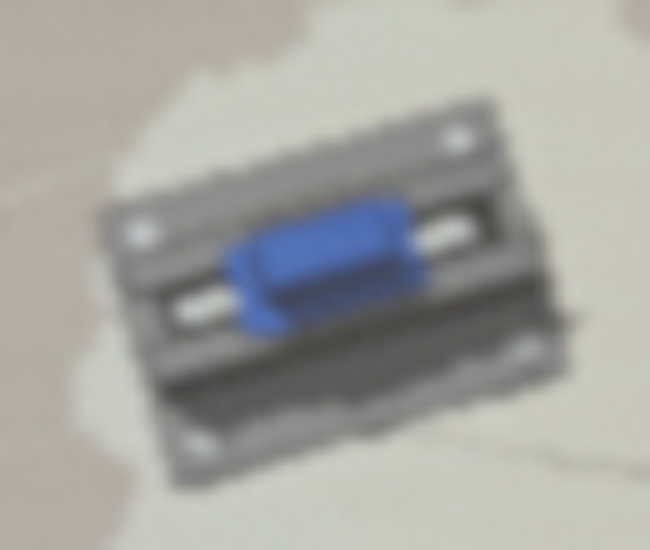

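View pics/t_trim.png

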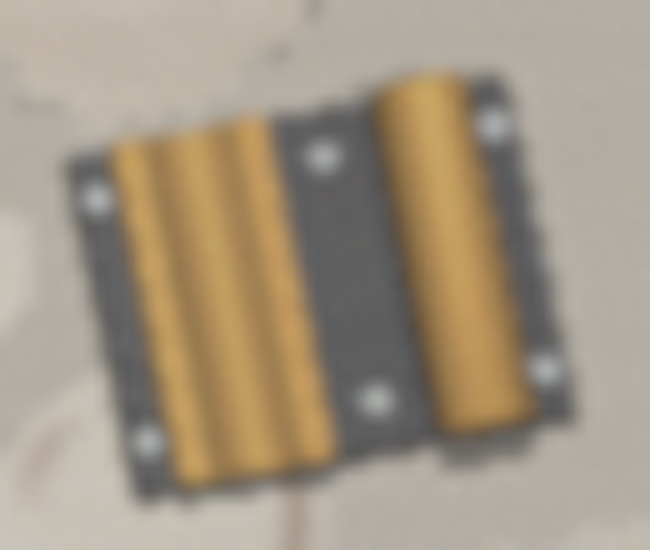

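View pics/s_both.png

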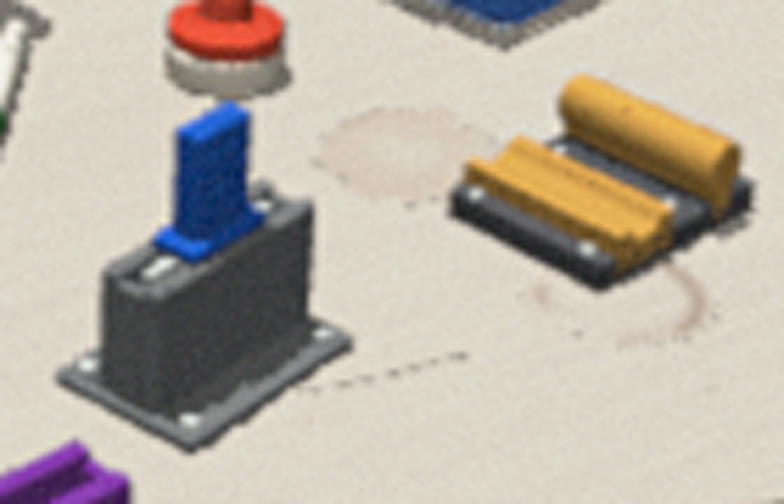

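```bash
cat > h.py <<'E'
import numpy as np, cv2
from scipy.spatial.transform import Rotation as R
from scipy.optimize import least_squares
from bench import env, eyes
def cam(n):
    m=eyes.camera_model(n); return dict(f=240/np.tan(np.radians(m['vfov'])/2),cx=m['cx'],cy=m['cy'],p=np.array(m['position']),R=R.from_rotvec(m['attitude']).as_matrix(),n=n)
def proj(c,P):
    q=(np.atleast_2d(P)-c['p'])@c['R']
    if c['n']=='wrist':
        r=np.hypot(q[:,0],q[:,1]);th=np.arctan2(r,q[:,2]);k=c['f']*th/np.maximum(r,1e-9)
        return np.c_[c['cx']+k*q[:,0],c['cy']+k*q[:,1]]
    return np.c_[c['cx']+c['f']*q[:,0]/q[:,2],c['cy']+c['f']*q[:,1]/q[:,2]]
def ray(c,u,v):
    d=np.array([u-c['cx'],v-c['cy']])/c['f']
    if c['n']=='wrist':
        th=np.hypot(*d);s=np.sin(th)/max(th,1e-9);d=np.array([d[0]*s,d[1]*s,np.cos(th)])
    else: d=np.array([d[0],d[1],1])
    return c['R']@d
def onplane(c,uv,z):
    d=ray(c,*uv);return c['p']+d*(z-c['p'][2])/d[2]
def st():
    s=env.read_state();return s
def world(x,y,yaw,L):
    L=np.atleast_2d(L);c,s=np.cos(yaw),np.sin(yaw)
    return np.c_[x+c*L[:,0]-s*L[:,1],y+s*L[:,0]+c*L[:,1],L[:,2]]
def fit(obs,x0):
    # obs list of (cam, local pts, pixels)
    f=lambda p:np.concatenate([(proj(c,world(*p,L))-np.array(U)).ravel() for c,L,U in obs])
    r=least_squares(f,x0,loss='soft_l1');return r.x,f(r.x).reshape(-1,2)
E
python3 - <<'E'
from h import *
c=cam('top');np.set_printoptions(precision=4,suppress=True)
T=lambda X,o:[o[0]+(X[0]+.5)/10-.5,o[1]+(X[1]+.5)/10-.5]
def box(a,b,z): return np.array([[a,b,z],[a,-b,z],[-a,-b,z],[-a,b,z]])
tp=[T(p,(370,230)) for p in [(70,160),(497,75),(575,415),(140,495)]]
print(fit([(c,box(.042,.054,.014),tp)],[.3,-.1,.15]))
rp=[T(p,(280,235)) for p in [(100,210),(490,95),(570,370),(180,490)]]
for z in(0,.006):print(fit([(c,box(.035,.05,z),rp)],[.3,.1,.2]))
gp=[T(p,(280,235)) for p in [(248,245),(408,200),(412,245),(262,290)]]
print(fit([(c,box(.007,.016,.111),gp)],[.3,.1,.2]))
E
```

```text
(array([ 0.4929, -0.12  ,  0.166 ]), array([[-0.5001, -0.2429],
       [ 0.4978, -0.1206],
       [ 0.2904, -0.0917],
       [-0.2847,  0.4774]]))
(array([0.4864, 0.0928, 0.2649]), array([[-0.3811,  0.1509],
       [ 0.1553, -0.0125],
       [ 0.524 , -0.0034],
       [-0.2691, -0.1399]]))
(array([0.4857, 0.0928, 0.265 ]), array([[-0.4843,  0.1172],
       [ 0.2248, -0.1017],
       [ 0.6342,  0.0275],
       [-0.3339, -0.0517]]))
(array([0.4843, 0.0932, 0.2478]), array([[ 0.5534, -1.0919],
       [-1.5887, -0.4356],
       [-0.291 ,  1.0828],
       [ 0.8312,  0.4409]]))
```

```bash
cat >> h.py <<'E'
def delta(P,yaw_tool_y=None):
    """tool-frame shift (mm) to world TCP point P; spin so that tool y aligns with world heading yaw_tool_y (mod pi)"""
    s=env.read_state();M=R.from_rotvec(s['orientation']).as_matrix()
    d=M.T@(np.array(P)-s['tool_pos'])*1000
    ty=np.arctan2(M[1,1],M[0,1]); sp=None
    if yaw_tool_y is not None:
        e=(yaw_tool_y-ty+np.pi/2)%np.pi-np.pi/2; sp=-e # z down
    print('t',round(s['clock'],2),'pos',s['tool_pos'].round(4),'tool_y heading',round(ty,4),'z',M[:,2].round(4),'delta',d.round(1),'spin',sp,'j6',s['joint_pos'][5].round(3),'F',s['contact_force'].round(1),'gap',round(s['finger_gap'],3))
E
python3 -c "
from h import *
delta([.485,.093,.24],.255)"
```

```text
t 0.15 pos [ 0.2239 -0.4746  0.2447] tool_y heading -1.13 z [-4.0e-04  1.1e-03 -1.0e+00] delta [ 478.3 -402.     5.2] spin -1.385013568727421 j6 -0.07 F [-0.5 -0.7 -0.1] gap 0.997
```

```bash
cat >> h.py <<'E'
def plan(P,yaw,n):
    s=env.read_state();M=R.from_rotvec(s['orientation']).as_matrix()
    D=(np.array(P)-s['tool_pos'])*1000/n
    ty=np.arctan2(M[1,1],M[0,1]);e=(yaw-ty+np.pi/2)%np.pi-np.pi/2
    for i in range(n):
        A=R.from_rotvec([0,0,e*i/n]).as_matrix()@M
        d=A.T@D;print(dict(x=round(d[0]),y=round(d[1]),z=round(d[2],1),spin=round(-e/n,3)))
E
python3 -c "
from h import *
plan([.44,.06,.26],.255,18)"
```

```text
{'x': 24, 'y': -22, 'z': np.float64(-0.8), 'spin': np.float64(-0.077)}
{'x': 25, 'y': -20, 'z': np.float64(-0.8), 'spin': np.float64(-0.077)}
{'x': 27, 'y': -18, 'z': np.float64(-0.8), 'spin': np.float64(-0.077)}
{'x': 28, 'y': -16, 'z': np.float64(-0.8), 'spin': np.float64(-0.077)}
{'x': 29, 'y': -14, 'z': np.float64(-0.8), 'spin': np.float64(-0.077)}
{'x': 30, 'y': -11, 'z': np.float64(-0.8), 'spin': np.float64(-0.077)}
{'x': 31, 'y': -9, 'z': np.float64(-0.8), 'spin': np.float64(-0.077)}
{'x': 31, 'y': -7, 'z': np.float64(-0.8), 'spin': np.float64(-0.077)}
{'x': 32, 'y': -4, 'z': np.float64(-0.8), 'spin': np.float64(-0.077)}
{'x': 32, 'y': -2, 'z': np.float64(-0.8), 'spin': np.float64(-0.077)}
{'x': 32, 'y': 1, 'z': np.float64(-0.8), 'spin': np.float64(-0.077)}
{'x': 32, 'y': 3, 'z': np.float64(-0.9), 'spin': np.float64(-0.077)}
{'x': 32, 'y': 6, 'z': np.float64(-0.9), 'spin': np.float64(-0.077)}
{'x': 31, 'y': 8, 'z': np.float64(-0.9), 'spin': np.float64(-0.077)}
{'x': 30, 'y': 10, 'z': np.float64(-0.9), 'spin': np.float64(-0.077)}
{'x': 29, 'y': 13, 'z': np.float64(-0.9), 'spin': np.float64(-0.077)}
{'x': 28, 'y': 15, 'z': np.float64(-0.9), 'spin': np.float64(-0.077)}
{'x': 27, 'y': 17, 'z': np.float64(-0.9), 'spin': np.float64(-0.077)}
```

>>> {"op": "play_rows", "data": {
  "motion": [
    {"x":24,"y":-22,"z":-1,"spin":-0.077},
    {"x":25,"y":-20,"z":-1,"spin":-0.077},
    {"x":27,"y":-18,"z":-1,"spin":-0.077},
    {"x":28,"y":-16,"z":-1,"spin":-0.077},
    {"x":29,"y":-14,"z":-1,"spin":-0.077}
  ]
}}

```text
clock: 0.57
tool_pos: [0.2825, -0.3225, 0.2459]
orientation: [-2.866, -1.266, 0.002]
contact_force: [0.7, 0.4, 0.3]
finger_gap: 1.005
```

>>> {"op": "play_rows", "data": {
  "motion": [
    {"x":30,"y":-11,"z":-1,"spin":-0.077},
    {"x":31,"y":-9,"z":-1,"spin":-0.077},
    {"x":31,"y":-7,"z":-1,"spin":-0.077},
    {"x":32,"y":-4,"z":-1,"spin":-0.077},
    {"x":32,"y":-2,"z":-1,"spin":-0.077}
  ]
}}

```text
clock: 0.98
tool_pos: [0.3408, -0.1651, 0.2507]
orientation: [-2.554, -1.813, -0.0]
contact_force: [-0.1, -0.3, 0.4]
finger_gap: 1.0
```

>>> {"op": "play_rows", "data": {
  "motion": [
    {"x":32,"y":1,"z":-1,"spin":-0.077},
    {"x":32,"y":3,"z":-1,"spin":-0.077},
    {"x":32,"y":6,"z":-1,"spin":-0.077},
    {"x":31,"y":8,"z":-1,"spin":-0.077},
    {"x":30,"y":10,"z":-1,"spin":-0.077}
  ]
}}

```text
clock: 1.4
tool_pos: [0.3965, -0.0062, 0.2565]
orientation: [-2.139, -2.29, -0.004]
contact_force: [-0.6, 0.2, 0.3]
finger_gap: 1.004
```

```bash
python3 -c "
from h import *
plan([.44,.06,.26],.255,5)
delta([.44,.06,.26],.255)
im=eyes.camera('wrist');cv2.imwrite('pics/w1.png',im[:,:,::-1])"
```

```text
{'x': 13, 'y': 10, 'z': np.float64(-0.6), 'spin': np.float64(-0.037)}
{'x': 12, 'y': 10, 'z': np.float64(-0.6), 'spin': np.float64(-0.037)}
{'x': 12, 'y': 11, 'z': np.float64(-0.7), 'spin': np.float64(-0.037)}
{'x': 11, 'y': 11, 'z': np.float64(-0.7), 'spin': np.float64(-0.037)}
{'x': 11, 'y': 11, 'z': np.float64(-0.7), 'spin': np.float64(-0.037)}
t 1.4 pos [ 0.3965 -0.0062  0.2565] tool_y heading 0.0684 z [-0.0042  0.0074 -1.    ] delta [63.1 47.9 -3.2] spin -0.18660731444729595 j6 -0.181 F [-0.6  0.2  0.3] gap 1.004
```

View pics/w1.png

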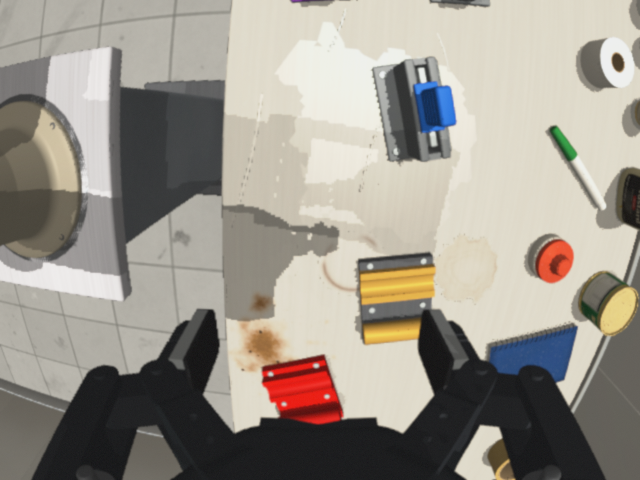

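>>> {"op": "play_rows", "data": {
  "motion": [
    {"x":13,"y":10,"z":0,"spin":-0.037},
    {"x":12,"y":10,"z":0,"spin":-0.037},
    {"x":12,"y":10,"z":0,"spin":-0.037},
    {"x":0,"y":0,"z":0},
    {"x":0,"y":0,"z":0}
  ]
}}

```text
validation failed for argument at $.mo...
```

```bash
python3 -c "
from h import *
c=cam('wrist');im=eyes.camera('wrist')[:,:,::-1];cv2.imwrite('pics/w2.png',im);import pickle;pickle.dump(c,open('c2.pkl','wb'))
delta([.485,.093,.2],.255)
cv2.imwrite('pics/w2c.png',cv2.resize(im[60:360,250:550],(800,800)[:2],interpolation=cv2.INTER_CUBIC)[:600])
print(c['p'],proj(c,world(.4857,.0928,.255,[[0,0,.06]])),proj(c,world(.4929,-.12,.166,[[0,0,.014]])))
"
```

```text
t 1.5 pos [ 0.3969 -0.0045  0.2564] tool_y heading 0.0727 z [-0.0045  0.0085 -1.    ] delta [90.3 95.2 56.8] spin -0.18234840362079963 j6 -0.181 F [0.5 0.1 0.5] gap 1.001
[0.39061635 0.08179339 0.38620063] [[427.04499324 117.11429896]] [[393.50020369 307.08408911]]
```

View pics/w2.png

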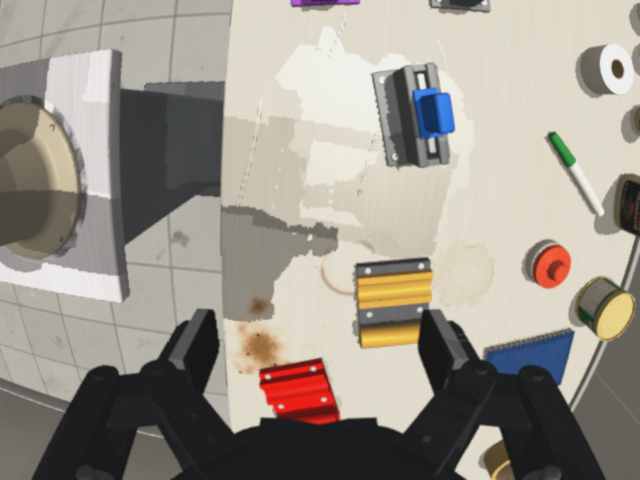

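>>> {"op": "play_rows", "data": {
  "motion": [
    {"x":13,"y":10,"z":0,"spin":-0.04},
    {"x":12,"y":10,"z":0,"spin":-0.04},
    {"x":12,"y":10,"z":0,"spin":-0.04},
    {"x":0,"y":10,"z":0,"spin":-0.04},
    {"x":0,"y":10,"z":0,"spin":-0.02}
  ]
}}

```text
clock: 1.92
tool_pos: [0.4422, 0.0413, 0.2557]
orientation: [-1.91, -2.483, -0.003]
contact_force: [-0.3, -0.7, 0.3]
finger_gap: 1.0
```

```bash
python3 -c "
from h import *
c=cam('wrist');im=eyes.camera('wrist')[:,:,::-1];cv2.imwrite('pics/w3.png',im);import pickle;pickle.dump(c,open('c3.pkl','wb'))
delta([.485,.093,.2],.255)
cv2.imwrite('pics/w3r.png',cv2.resize(im[90:240,240:440],None,fx=4,fy=4,interpolation=cv2.INTER_CUBIC))
cv2.imwrite('pics/w3t.png',cv2.resize(im[250:400,240:440],None,fx=4,fy=4,interpolation=cv2.INTER_CUBIC))
"
```

```text
t 1.97 pos [0.4432 0.0415 0.2554] tool_y heading 0.2594 z [-0.0062  0.0073 -1.    ] delta [38.6 53.9 55.5] spin 0.00440475160001319 j6 -0.252 F [-0.5  0.  -0.1] gap 1.002
```

View pics/w3.png

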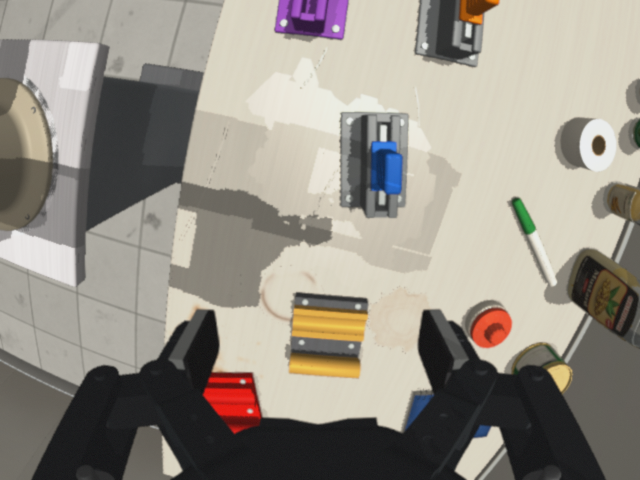

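View pics/w3r.png

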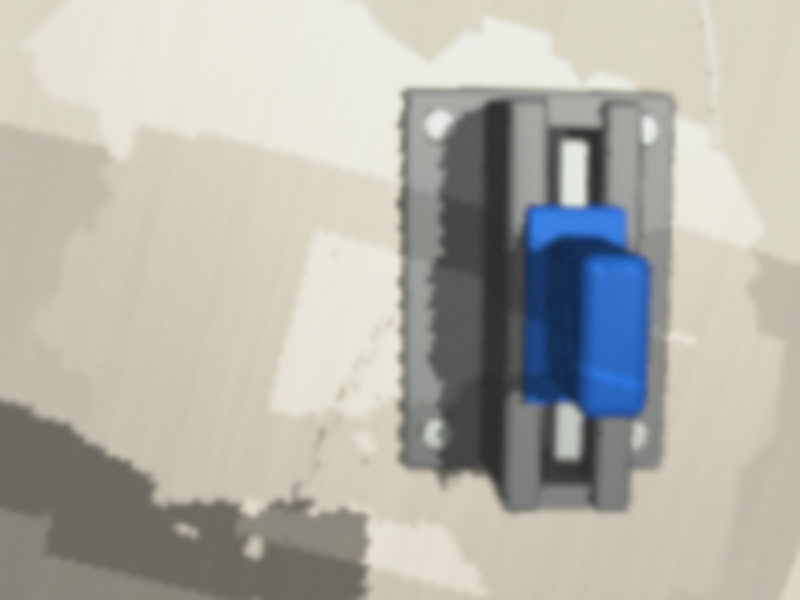

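View pics/w3t.png

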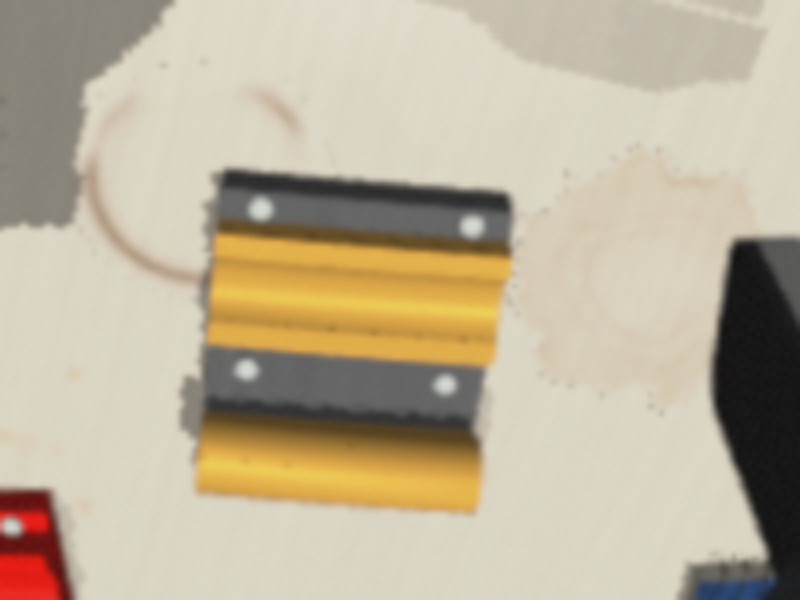

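```bash
cat > m.py <<'E'
from h import *
import pickle
c=cam('top');w=pickle.load(open('c3.pkl','rb'));np.set_printoptions(precision=4,suppress=True)
T=lambda X,o:[o[0]+(X[0]+.5)/10-.5,o[1]+(X[1]+.5)/10-.5]
W=lambda X,o:[o[0]+(X[0]+.5)/4-.5,o[1]+(X[1]+.5)/4-.5]
def box(a,b,z): return np.array([[a,b,z],[a,-b,z],[-a,-b,z],[-a,b,z]])
tp=[T(p,(370,230)) for p in [(70,160),(497,75),(575,415),(140,495)]]
O=(240,250)
wt=[W(p,O) for p in [(224,170),(512,195),(220,186),(510,208)]]
wl=np.array([[-.042,.054,0],[.042,.054,0],[-.042,.054,.014],[.042,.054,.014]])
print('trim w',fit([(w,wl,wt)],[.49,-.12,.16]))
print('trim both',fit([(w,wl,wt),(c,box(.042,.054,.014),tp)],[.49,-.12,.16]))
O=(240,90)
rp=[T(p,(280,235)) for p in [(100,210),(490,95),(570,370),(180,490)]]
fw=[W(p,O) for p in [(672,93),(660,468),(402,466),(405,90)]]
sw=[W(p,O) for p in [(605,128),(596,482),(542,482),(548,128)]]
gw=[W(p,O) for p in [(648,258),(645,415),(580,413),(585,255)]]
gp=[T(p,(280,235)) for p in [(248,245),(408,200),(412,245),(262,290)]]
x0=[.48,.09,.25]
for z in (0,.006): print('foot w',fit([(w,box(.035,.05,z),fw)],x0))
print('slot w',fit([(w,box(.006,.041,.06),sw)],x0))
print('grip w',fit([(w,box(.007,.016,.111),gw)],x0))
print('rack all',fit([(w,box(.006,.041,.06),sw),(w,box(.035,.05,.004),fw),(c,box(.035,.05,.004),rp)],x0)[0])
E
python3 m.py
```

```text
trim w (array([ 0.4939, -0.1196,  0.1644]), array([[-0.2372, -0.8305],
       [-0.7038, -1.1776],
       [ 0.0221,  0.7687],
       [ 1.1947,  1.2649]]))
trim both (array([ 0.4935, -0.1198,  0.1598]), array([[-0.3947, -0.8907],
       [-0.9021, -0.9463],
       [-0.1403,  0.7071],
       [ 0.9899,  1.5013],
       [-0.5314, -0.6535],
       [ 0.5205, -0.2617],
       [ 0.1023, -0.1953],
       [-0.5291,  0.0997]]))
foot w (array([0.4867, 0.0947, 0.2679]), array([[ 0.164 ,  0.4908],
       [-0.0611, -0.2514],
       [ 0.2146,  0.2031],
       [-0.3299, -0.427 ]]))
foot w (array([0.4857, 0.0952, 0.2678]), array([[ 0.7329, -0.2339],
       [ 0.4194,  0.4581],
       [-0.2815,  0.9132],
       [-0.8312, -1.2037]]))
slot w (array([0.486 , 0.0956, 0.2725]), array([[-0.3377, -0.8978],
       [-0.2806,  1.1712],
       [ 0.2936,  1.2207],
       [ 0.3628, -1.2175]]))
grip w (array([0.4849, 0.097 , 0.2702]), array([[ 1.5204, -1.3281],
       [ 0.7648,  1.0677],
       [-0.8992,  1.4656],
       [-1.0554, -0.9573]]))
rack all [0.486  0.095  0.2693]
```

```bash
python3 -c "
from h import *
delta([.4855,.0955,.15],.268)"
```

```text
t 1.97 pos [0.4432 0.0415 0.2554] tool_y heading 0.2594 z [-0.0062  0.0073 -1.    ] delta [ 40.5  55.2 105.5] spin -0.00859524839998671 j6 -0.252 F [-0.5  0.  -0.1] gap 1.002
```

>>> {"op": "play_rows", "data": {
  "motion": [
    {"x":8,"y":11,"z":18,"spin":-0.009},
    {"x":8,"y":11,"z":18,"spin":0},
    {"x":8,"y":11,"z":18,"spin":0},
    {"x":8,"y":11,"z":18,"spin":0},
    {"x":8,"y":11,"z":18,"spin":0}
  ]
}}

```text
clock: 2.38
tool_pos: [0.4878, 0.092, 0.1666]
orientation: [-1.917, -2.486, -0.009]
contact_force: [-0.2, 0.3, -0.4]
finger_gap: 1.003
```

>>> {"op": "play_rows", "data": {
  "motion": [
    {"x":0,"y":0,"z":0,"spin":0},
    {"x":0,"y":0,"z":0,"spin":0}
  ]
}}

```text
clock: 2.55
tool_pos: [0.4861, 0.0916, 0.1621]
orientation: [-1.915, -2.48, 0.001]
contact_force: [0.3, -1.0, 0.8]
finger_gap: 0.996
```

```bash
python3 -c "
from h import *
c=cam('wrist');im=eyes.camera('wrist')[:,:,::-1];cv2.imwrite('pics/w4.png',im);import pickle;pickle.dump(c,open('c4.pkl','wb'))
delta([.4855,.0955,.086],.268)
print(proj(c,world(.4855,.0955,.268,[[.007,.016,.111],[.007,-.016,.111],[-.007,-.016,.111],[-.007,.016,.111]])))
"
```

```text
t 2.6 pos [0.4859 0.0914 0.162 ] tool_y heading 0.2554 z [-0.0072  0.0047 -1.    ] delta [ 3.6  1.  76. ] spin -0.012648472105907693 j6 -0.147 F [-0.6 -0.8 -0.9] gap 1.0
[[333.58676295 244.0045847 ]
 [333.39785788 298.8784674 ]
 [307.87858573 299.11481523]
 [306.45403895 244.27790097]]
```

View pics/w4.png

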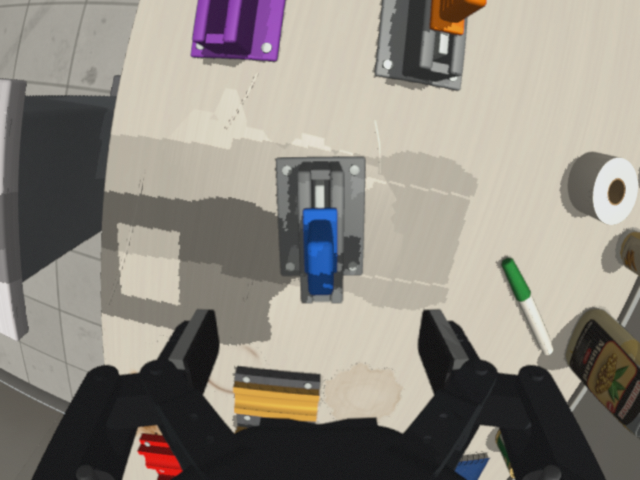

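The grip top is at about (320,272), where my estimate projects it. Descending.

>>> {"op": "play_rows", "data": {
  "motion": [
    {"x":2,"y":0.5,"z":20,"spin":-0.013},
    {"x":2,"y":0.5,"z":20,"spin":0},
    {"x":0,"y":0,"z":16,"spin":0},
    {"x":0,"y":0,"z":12,"spin":0},
    {"x":0,"y":0,"z":5,"spin":0}
  ]
}}

```text
clock: 3.02
tool_pos: [0.4882, 0.0922, 0.0957]
orientation: [1.91, 2.492, 0.013]
contact_force: [-0.4, 0.7, -0.0]
finger_gap: 1.002
```

```bash
python3 -c "
from h import *
delta([.4855,.0955,.086],.268)"
```

```text
t 3.02 pos [0.4882 0.0922 0.0957] tool_y heading 0.263 z [ 0.0068  0.0052 -1.    ] delta [ 3.9 -1.8  9.7] spin -0.005028608717802419 j6 -0.154 F [-0.4  0.7 -0. ] gap 1.002
```

>>> {"op": "play_rows", "data": {
  "motion": [
    {"x":2,"y":-1,"z":6,"spin":-0.005},
    {"x":1.5,"y":-1,"z":3,"spin":0},
    {"x":0,"y":0,"z":1,"spin":0},
    {"x":0,"y":0,"z":0,"spin":0}
  ]
}}

```text
clock: 3.35
tool_pos: [0.4859, 0.0938, 0.0881]
orientation: [1.904, 2.492, 0.017]
contact_force: [0.1, -0.3, -0.1]
finger_gap: 1.003
```

```bash
python3 -c "
from h import *
delta([.4855,.0955,.086],.268)"
```

```text
t 3.35 pos [0.4859 0.0938 0.0881] tool_y heading 0.2659 z [ 0.0108  0.0053 -0.9999] delta [1.7 0.  2.1] spin -0.0021212095852849444 j6 -0.153 F [ 0.1 -0.3 -0.1] gap 1.003
```

>>> {"op": "play_rows", "data": {
  "motion": [
    {"x":1,"y":0,"z":1.5,"spin":0},
    {"x":0,"y":0,"z":0,"spin":0},
    {"x":0,"y":0,"z":0,"spin":0},
    {"x":0,"y":0,"z":0,"spin":0},
    {"x":0,"y":0,"z":0,"spin":0}
  ],
  "hand": 0
}}

```text
clock: 3.77
tool_pos: [0.4869, 0.0951, 0.089]
orientation: [1.902, 2.49, 0.021]
contact_force: [-0.5, -0.3, 0.6]
finger_gap: 0.304
```

>>> {"op": "play_rows", "data": {
  "motion": [
    {"x":0,"y":0,"z":0,"spin":0},
    {"x":0,"y":0,"z":0,"spin":0},
    {"x":0,"y":0,"z":0,"spin":0},
    {"x":0,"y":0,"z":0,"spin":0}
  ]
}}

```text
clock: 4.1
tool_pos: [0.4871, 0.0951, 0.0892]
orientation: [1.902, 2.49, 0.022]
contact_force: [0.3, 0.0, 0.3]
finger_gap: 0.153
```

```bash
python3 -c "
from h import *
delta([.4855,.0955,.086],.268)"
```

```text
t 4.1 pos [0.4871 0.0951 0.0892] tool_y heading 0.2662 z [ 0.0152  0.0057 -0.9999] delta [ 0.8 -1.5  3.2] spin -0.0017823308414635086 j6 -0.151 F [0.3 0.  0.3] gap 0.153
```

>>> {"op": "play_rows", "data": {
  "motion": [
    {"x":0,"y":0,"z":-4,"spin":0},
    {"x":0,"y":0,"z":-10,"spin":0},
    {"x":0,"y":0,"z":-15,"spin":0},
    {"x":0,"y":0,"z":-18,"spin":0},
    {"x":0,"y":0,"z":-18,"spin":0}
  ]
}}

```text
clock: 4.52
tool_pos: [0.4831, 0.0943, 0.1533]
orientation: [1.907, 2.496, 0.009]
contact_force: [0.7, 0.0, -0.7]
finger_gap: 0.153
```

>>> {"op": "play_rows", "data": {
  "motion": [
    {"x":0,"y":0,"z":-20,"spin":0},
    {"x":0,"y":0,"z":-20,"spin":0},
    {"x":0,"y":0,"z":-20,"spin":0},
    {"x":0,"y":0,"z":0,"spin":0},
    {"x":0,"y":0,"z":0,"spin":0}
  ]
}}

```text
clock: 4.93
tool_pos: [0.4834, 0.0941, 0.2236]
orientation: [1.903, 2.491, 0.019]
contact_force: [0.1, 0.3, -2.5]
finger_gap: 0.155
```

```bash
python3 -c "
from h import *
import pickle
delta([.4855,.0955,.086],.268)
c=cam('wrist');pickle.dump(c,open('c5.pkl','wb'))
im=eyes.camera('wrist')[:,:,::-1];cv2.imwrite('pics/w5.png',im)
im=eyes.camera('side')[:,:,::-1];cv2.imwrite('pics/s5.png',im)
cv2.imwrite('pics/s5c.png',cv2.resize(im[150:300,260:460],None,fx=4,fy=4,interpolation=cv2.INTER_CUBIC))
"
```

```text
t 4.93 pos [0.4834 0.0941 0.2236] tool_y heading 0.2661 z [ 0.0126  0.0053 -0.9999] delta [  0.6   0.5 137.6] spin -0.001890268682376739 j6 -0.151 F [ 0.1  0.3 -2.5] gap 0.155
```

View pics/s5c.png

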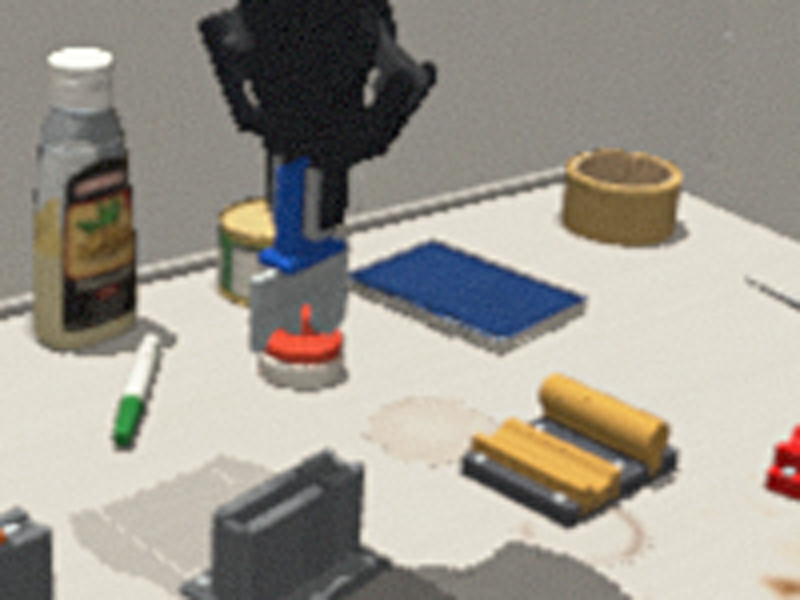

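View pics/w5.png

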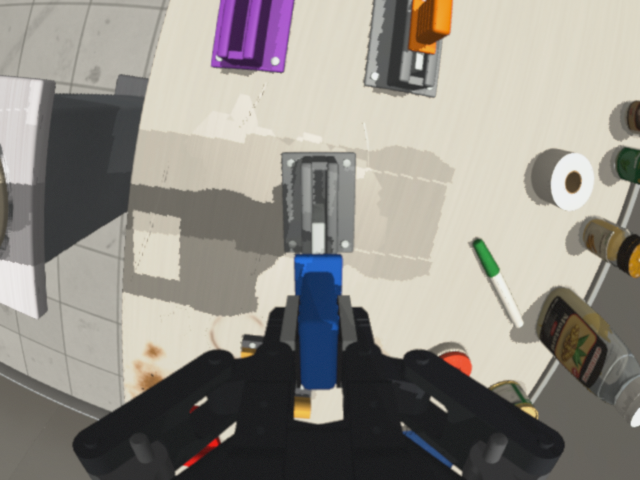

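```bash
python3 -c "
import cv2
im=cv2.imread('pics/s5.png')
cv2.imwrite('pics/s5d.png',cv2.resize(im[185:250,310:360],None,fx=9,fy=9,interpolation=cv2.INTER_CUBIC))
"
```

```text
(no output)
```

View pics/s5d.png

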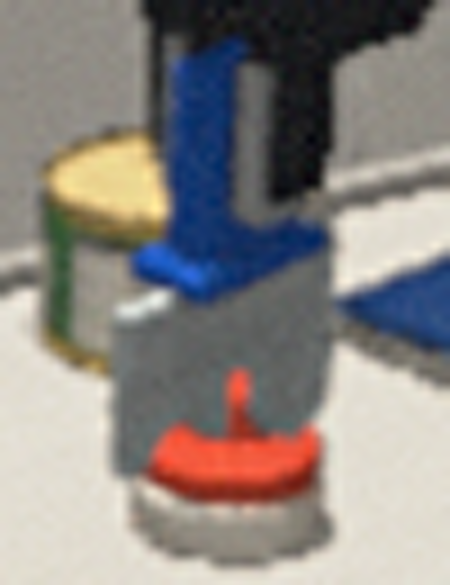

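```bash
python3 -c "
from h import *
c=cam('side')
s=env.read_state();M=R.from_rotvec(s['orientation']).as_matrix()
G=s['tool_pos']-np.array([0,0,.001])
for sg in (1,-1):
    ax=M[:,1]*sg; az=-M[:,2]; ay=np.cross(az,ax)
    print(sg,ay)
    for n,(y,z) in dict(nose=(-24,-78),noseL=(-36,-66),noseR=(-12,-66),crown=(18,-60),hornR=(30,-68),hornL=(6,-68),c1=(36,-28),c2=(-36,-28)).items():
        p=proj(c,G+ay*y/1000+az*z/1000)[0]; print(n,((p-[310,185])*9).round())
"
```

```text
1 [-0.26302653  0.96478647  0.00202701]
nose [290. 423.]
noseL [326. 360.]
noseR [260. 392.]
crown [175. 410.]
hornR [139. 459.]
hornL [209. 425.]
c1 [127. 303.]
c2 [335. 209.]
-1 [ 0.26302653 -0.96478647 -0.00202701]
nose [155. 491.]
noseL [121. 460.]
noseR [192. 426.]
crown [278. 361.]
hornR [309. 376.]
hornL [243. 408.]
c1 [335. 209.]
c2 [127. 303.]
```

```bash
python3 -c "
from h import *
plan([.4849,-.0684,.16],.163,7)
"
```

```text
{'x': -22, 'y': -6, 'z': np.float64(8.9), 'spin': np.float64(0.015)}
{'x': -23, 'y': -6, 'z': np.float64(8.9), 'spin': np.float64(0.015)}
{'x': -23, 'y': -5, 'z': np.float64(8.9), 'spin': np.float64(0.015)}
{'x': -23, 'y': -5, 'z': np.float64(8.9), 'spin': np.float64(0.015)}
{'x': -23, 'y': -5, 'z': np.float64(8.9), 'spin': np.float64(0.015)}
{'x': -23, 'y': -4, 'z': np.float64(8.9), 'spin': np.float64(0.015)}
{'x': -23, 'y': -4, 'z': np.float64(8.9), 'spin': np.float64(0.015)}
```

>>> {"op": "play_rows", "data": {
  "motion": [
    {"x":-22,"y":-6,"z":5,"spin":0.015},
    {"x":-23,"y":-6,"z":9,"spin":0.015},
    {"x":-23,"y":-5,"z":9,"spin":0.015},
    {"x":-23,"y":-5,"z":9,"spin":0.015},
    {"x":-23,"y":-5,"z":9,"spin":0.015}
  ]
}}

```text
clock: 5.45
tool_pos: [0.4822, -0.0228, 0.1748]
orientation: [-1.992, -2.428, -0.014]
contact_force: [1.0, 0.9, -1.2]
finger_gap: 0.158
```

>>> {"op": "play_rows", "data": {
  "motion": [
    {"x":-23,"y":-4,"z":9,"spin":0.015},
    {"x":-15,"y":-3,"z":9,"spin":0.015},
    {"x":0,"y":0,"z":0,"spin":0},
    {"x":0,"y":0,"z":0,"spin":0}
  ]
}}

```text
clock: 5.78
tool_pos: [0.4781, -0.0662, 0.1471]
orientation: [-2.029, -2.381, -0.002]
contact_force: [-0.1, -0.1, -0.6]
finger_gap: 0.154
```

```bash
python3 -c "
from h import *
im=eyes.camera('side')[:,:,::-1];cv2.imwrite('pics/s6.png',im)
c=cam('side')
s=env.read_state();M=R.from_rotvec(s['orientation']).as_matrix()
G=s['tool_pos']-np.array([0,0,.001])
for sg in (1,-1):
    ax=M[:,1]*sg; az=-M[:,2]; ay=np.cross(az,ax)
    print(sg,[ (n,*(proj(c,G+ay*y/1000+az*z/1000)[0].round(1))) for n,(y,z) in dict(nose=(-24,-78),crown=(18,-60),hornR=(30,-68),hornL=(6,-68),c1=(36,-28),c2=(-36,-28)).items()])
p=proj(c,G)[0].astype(int);print(p)
cv2.imwrite('pics/s6c.png',cv2.resize(im[p[1]-15:p[1]+60,p[0]-45:p[0]+45],None,fx=8,fy=8,interpolation=cv2.INTER_CUBIC))
delta([.4849,-.0684,.16],.163)
"
```

```text
1 [('nose', np.float64(399.3), np.float64(247.5)), ('crown', np.float64(388.3), np.float64(245.9)), ('hornR', np.float64(384.5), np.float64(250.6)), ('hornL', np.float64(391.4), np.float64(247.5)), ('c1', np.float64(384.3), np.float64(235.3)), ('c2', np.float64(404.8), np.float64(226.6))]
-1 [('nose', np.float64(385.9), np.float64(253.8)), ('crown', np.float64(398.4), np.float64(241.3)), ('hornR', np.float64(401.3), np.float64(242.9)), ('hornL', np.float64(394.8), np.float64(245.9)), ('c1', np.float64(404.8), np.float64(226.6)), ('c2', np.float64(384.3), np.float64(235.3))]
[396 219]
t 5.83 pos [ 0.4779 -0.0659  0.1468] tool_y heading 0.1596 z [-0.0098  0.0093 -0.9999] delta [ -3.4   6.4 -13.2] spin -0.003377014929200506 j6 -0.378 F [-0.1  0.1 -0.8] gap 0.155
```

View pics/s6c.png

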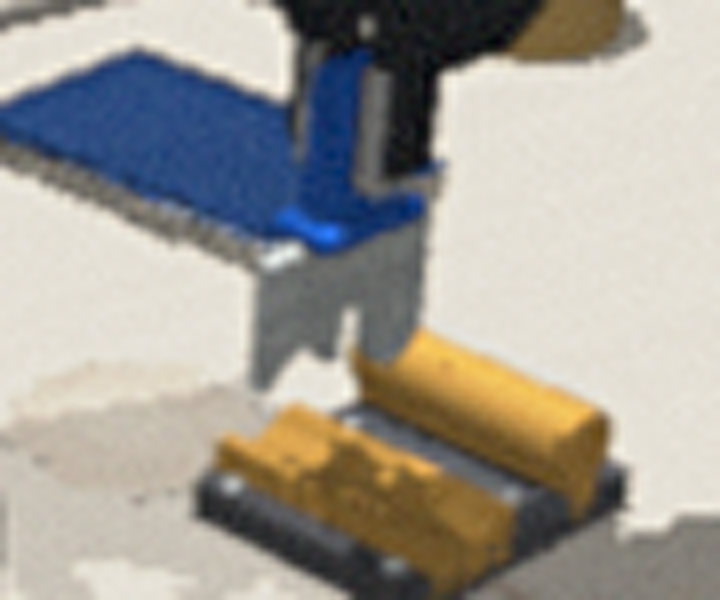

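The sharp side view settles it. The notch hangs on the world +y side (left, about (305,355) in the crop) and the nose on the -y side (about (390,360)), so the leaf's y runs along the trim's +y. Next I'll check where the leaf sits in the grip, using the wrist picture.

```bash
python3 -c "
from h import *
import pickle
delta([.4849,-.0684,.14],.163)
c=cam('wrist');pickle.dump((c,env.read_state()),open('c6.pkl','wb'))
im=eyes.camera('wrist')[:,:,::-1];cv2.imwrite('pics/w6.png',im)
cv2.imwrite('pics/w6c.png',cv2.resize(im[230:430,220:420],None,fx=3.7,fy=3,interpolation=cv2.INTER_CUBIC))
s=env.read_state();M=R.from_rotvec(s['orientation']).as_matrix()
ax=M[:,1];az=-M[:,2];ay=np.cross(az,ax);G=s['tool_pos']-.001*az
for n,p in dict(sh_top_l=(-11,22,-22),sh_top_r=(11,22,-22),sh_bot_l=(-11,22,-28),sh_bot_r=(11,22,-28),gt_l=(-7,16,23),gt_r=(7,16,23),plate=(-3,36,-28),plate_r=(3,36,-28),gb_l=(-7,-16,23),gb_r=(7,-16,23)).items():
  q=proj(c,G+np.array(p)/1000@np.array([ax,ay,az]))[0]; print(n,((q-[220,230])*[3.7,3]).round())
"
```

```text
t 5.83 pos [ 0.4779 -0.0659  0.1468] tool_y heading 0.1596 z [-0.0098  0.0093 -0.9999] delta [-3.6  6.6  6.8] spin -0.003377014929200506 j6 -0.378 F [-0.1  0.1 -0.8] gap 0.155
sh_top_l [280.  93.]
sh_top_r [465.  92.]
sh_bot_l [283.  77.]
sh_bot_r [461.  77.]
gt_l [298. 295.]
gt_r [451. 295.]
plate [347. -11.]
plate_r [397. -11.]
gb_l [306. 500.]
gb_r [441. 500.]
```

View pics/w6c.png

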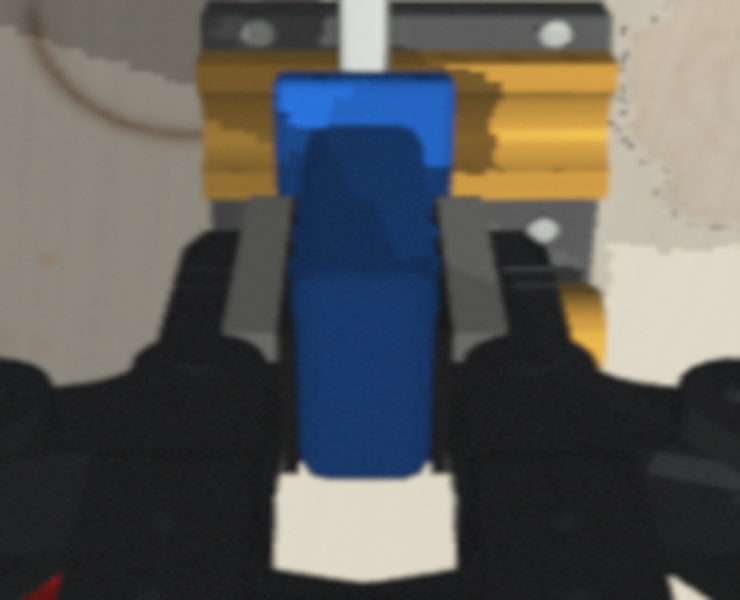

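```bash
python3 -c "
from h import *
import pickle
c,s=pickle.load(open('c6.pkl','rb'))
M=R.from_rotvec(s['orientation']).as_matrix()
ax=M[:,1];az=-M[:,2];ay=np.cross(az,ax);G=s['tool_pos']
P=np.array([(-7,16,23),(7,16,23),(-7,-16,23),(7,-16,23),(-11,22,-28),(11,22,-28)])/1000
U=np.array([(291,275),(440,275),(300,478),(432,478),(274,75),(454,75)])/[3.7,3]+[220,230]
def f(p): return (proj(c,G+(P+p[:3])@np.array([ax,ay,az]))-U).ravel()
r=least_squares(f,[0,0,0]);print(r.x*1000,r.fun.reshape(-1,2).round(2))
def f2(p): return (proj(c,G+(R.from_rotvec([p[3],0,0]).apply(P)+p[:3])@np.array([ax,ay,az]))-U).ravel()
r=least_squares(f2,[0,0,0,0]);print(r.x*1000,r.fun.reshape(-1,2).round(2))
"
```

```text
[-0.36649563 -1.3027311  -6.57401419] [[ 0.4   0.97]
 [-0.38  0.95]
 [ 0.09 -0.29]
 [-0.48 -0.31]
 [ 1.3  -0.93]
 [-0.87 -0.94]]
[ -0.36816098  -0.92332949  -5.6265405  -19.95182274] [[ 0.26 -0.08]
 [-0.24 -0.1 ]
 [-0.08  0.28]
 [-0.3   0.26]
 [ 1.24 -0.17]
 [-0.81 -0.18]]
```

```bash
python3 -c "
from h import *
delta([.4847,-.0674,.125],.163)"
```

```text
t 5.88 pos [ 0.4784 -0.0655  0.1476] tool_y heading 0.1606 z [-0.0084  0.0091 -0.9999] delta [-3.1  6.1 22.6] spin -0.0023839405465586605 j6 -0.378 F [ 0.5  0.2 -1.2] gap 0.156
```

>>> {"op": "play_rows", "data": {
  "motion": [
    {"x":-2,"y":3,"z":7,"spin":0},
    {"x":-1,"y":2,"z":7,"spin":0},
    {"x":0,"y":1,"z":6,"spin":0},
    {"x":0,"y":0,"z":2,"spin":0},
    {"x":0,"y":0,"z":0,"spin":0}
  ]
}}

```text
clock: 6.3
tool_pos: [0.4862, -0.0642, 0.1243]
orientation: [-2.023, -2.39, -0.005]
contact_force: [0.9, 0.2, -1.4]
finger_gap: 0.154
```

```bash
cat >> h.py <<'E'
def tl(yaw=.163,ctr=(.4933,-.1197)):
    s=env.read_state();M=R.from_rotvec(s['orientation']).as_matrix()
    c,sn=np.cos(yaw),np.sin(yaw);A=np.array([[c,sn,0],[-sn,c,0],[0,0,1]])
    p=A@(s['tool_pos']-np.array([*ctr,0]))*1000
    ty=np.arctan2(M[1,1],M[0,1])-yaw
    print('t %.2f'%s['clock'],'local TCP mm',p.round(2),'F local',(A@s['contact_force']).round(1),'Mom',(A@s['moment']).round(3),'yawerr %.4f'%ty,'tiltz',(A@M[:,2]).round(4),'gap %.3f'%s['finger_gap'])
E
python3 -c "
from h import *
tl();delta([.4847,-.0674,.118],.163)
im=eyes.camera('side')[:,:,::-1];cv2.imwrite('pics/s7.png',cv2.resize(im[205:285,350:450],None,fx=8,fy=7,interpolation=cv2.INTER_CUBIC))
"
```

```text
t 6.30 local TCP mm [  1.98  55.89 124.31] F local [ 0.9  0.  -1.4] Mom [-0.03  -0.036 -0.017] yawerr 0.0031 tiltz [-0.0046  0.0102 -0.9999] gap 0.154
t 6.3 pos [ 0.4862 -0.0642  0.1243] tool_y heading 0.1661 z [-0.0062  0.0093 -0.9999] delta [-2.9 -2.   6.3] spin 0.003144210028222183 j6 -0.378 F [ 0.9  0.2 -1.4] gap 0.154
```

View pics/s7.png

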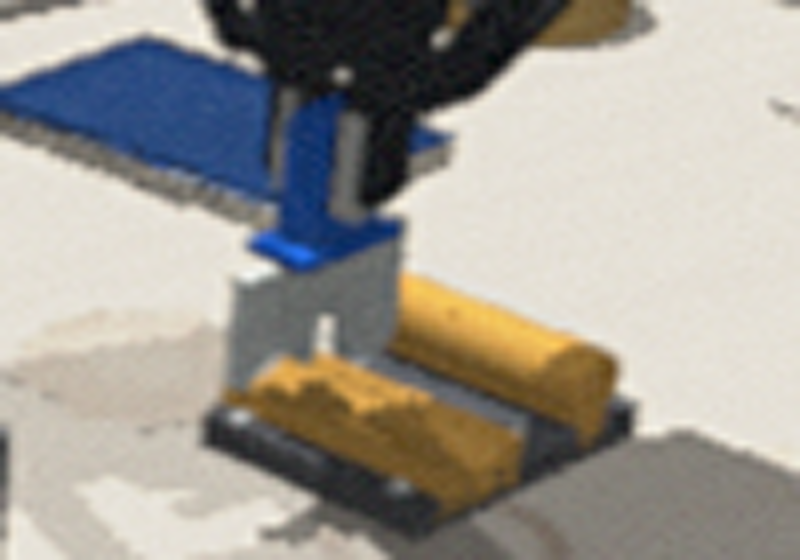

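>>> {"op": "play_rows", "data": {
  "motion": [
    {"x":-2,"y":-1,"z":2,"spin":0.003},
    {"x":-1,"y":-1,"z":2,"spin":0},
    {"x":0,"y":0,"z":1,"spin":0},
    {"x":0,"y":0,"z":0,"spin":0}
  ]
}}

```text
clock: 6.68
tool_pos: [0.4848, -0.0677, 0.1196]
orientation: [-2.027, -2.388, -0.006]
contact_force: [-0.1, -0.3, -1.0]
finger_gap: 0.155
```

```bash
python3 -c "
from h import *
tl()"
```

```text
t 6.68 local TCP mm [5.0000e-02 5.2720e+01 1.1963e+02] F local [-0.1 -0.3 -1. ] Mom [ 0.009 -0.033 -0.004] yawerr 0.0003 tiltz [-0.0035  0.0097 -0.9999] gap 0.155
```

Now approaching gently, 2 mm at a time.

>>> {"op": "play_rows", "data": {
  "motion": [
    {"x":0,"y":0,"z":1.5,"spin":0},
    {"x":0,"y":0,"z":1.5,"spin":0},
    {"x":0,"y":0,"z":1,"spin":0}
  ]
}}

```text
clock: 6.93
tool_pos: [0.485, -0.0679, 0.1159]
orientation: [-2.028, -2.388, -0.007]
contact_force: [0.2, 0.7, -1.1]
finger_gap: 0.156
```

>>> {"op": "play_rows", "data": {
  "motion": [
    {"x":0,"y":0,"z":1,"spin":0},
    {"x":0,"y":0,"z":1,"spin":0},
    {"x":0,"y":0,"z":1,"spin":0}
  ]
}}

```text
clock: 7.18
tool_pos: [0.485, -0.0678, 0.1126]
orientation: [-2.028, -2.388, -0.007]
contact_force: [0.4, -0.4, -1.4]
finger_gap: 0.16
```

>>> {"op": "play_rows", "data": {
  "motion": [
    {"x":0,"y":0,"z":1,"spin":0},
    {"x":0,"y":0,"z":1,"spin":0}
  ]
}}

```text
clock: 7.35
tool_pos: [0.485, -0.0678, 0.1104]
orientation: [-2.028, -2.388, -0.007]
contact_force: [-0.1, -0.2, -1.3]
finger_gap: 0.153
```

```bash
python3 -c "
from h import *
tl()"
```

```text
t 7.35 local TCP mm [  0.24  52.58 110.37] F local [-0.1 -0.2 -1.3] Mom [ 0.036 -0.027  0.024] yawerr -0.0002 tiltz [-0.0022  0.0093 -1.    ] gap 0.153
```

>>> {"op": "play_rows", "data": {
  "motion": [
    {"x":0,"y":0,"z":1,"spin":0},
    {"x":0,"y":0,"z":0.7,"spin":0}
  ]
}}

```text
clock: 7.52
tool_pos: [0.485, -0.0678, 0.1084]
orientation: [-2.028, -2.388, -0.007]
contact_force: [-0.2, 0.1, -1.3]
finger_gap: 0.154
```

>>> {"op": "play_rows", "data": {
  "motion": [
    {"x":0,"y":0,"z":0.7,"spin":0},
    {"x":0,"y":0,"z":0.7,"spin":0}
  ]
}}

```text
clock: 7.68
tool_pos: [0.485, -0.0677, 0.1068]
orientation: [-2.028, -2.388, -0.007]
contact_force: [-0.4, -0.1, -0.8]
finger_gap: 0.157
```

>>> {"op": "play_rows", "data": {
  "motion": [
    {"x":0,"y":0,"z":0.7,"spin":0},
    {"x":0,"y":0,"z":0.7,"spin":0}
  ]
}}

```text
clock: 7.85
tool_pos: [0.485, -0.0677, 0.1053]
orientation: [-2.028, -2.388, -0.007]
contact_force: [-0.4, 0.5, -0.6]
finger_gap: 0.158
```

>>> {"op": "play_rows", "data": {
  "motion": [
    {"x":0,"y":0,"z":0.7,"spin":0},
    {"x":0,"y":0,"z":0.5,"spin":0}
  ]
}}

```text
clock: 8.02
tool_pos: [0.485, -0.0677, 0.104]
orientation: [-2.028, -2.388, -0.007]
contact_force: [-0.6, 0.3, -1.5]
finger_gap: 0.156
```

>>> {"op": "play_rows", "data": {
  "motion": [
    {"x":0,"y":0,"z":0.5,"spin":0},
    {"x":0,"y":0,"z":0.5,"spin":0}
  ]
}}

```text
clock: 8.18
tool_pos: [0.485, -0.0677, 0.1028]
orientation: [-2.028, -2.388, -0.007]
contact_force: [-0.1, -0.3, -0.6]
finger_gap: 0.156
```

>>> {"op": "play_rows", "data": {
  "motion": [
    {"x":0,"y":0,"z":0.5,"spin":0},
    {"x":0,"y":0,"z":0.5,"spin":0}
  ]
}}

```text
clock: 8.35
tool_pos: [0.485, -0.0677, 0.1018]
orientation: [-2.028, -2.388, -0.007]
contact_force: [-0.3, -0.1, -1.0]
finger_gap: 0.162
```

>>> {"op": "play_rows", "data": {
  "motion": [
    {"x":0,"y":0,"z":0.5,"spin":0},
    {"x":0,"y":0,"z":0.5,"spin":0}
  ]
}}

```text
clock: 8.52
tool_pos: [0.485, -0.0677, 0.1007]
orientation: [-2.028, -2.388, -0.007]
contact_force: [0.9, 0.8, -1.0]
finger_gap: 0.155
```

>>> {"op": "play_rows", "data": {
  "motion": [
    {"x":0,"y":0,"z":0.5,"spin":0},
    {"x":0,"y":0,"z":0.5,"spin":0}
  ]
}}

```text
clock: 8.68
tool_pos: [0.4852, -0.0679, 0.1]
orientation: [-2.028, -2.389, -0.007]
contact_force: [0.2, -1.3, 1.7]
finger_gap: 0.152
```

>>> {"op": "play_rows", "data": {
  "motion": [
    {"x":0,"y":0,"z":0.5,"spin":0},
    {"x":0,"y":0,"z":0.5,"spin":0}
  ]
}}

```text
clock: 8.85
tool_pos: [0.4857, -0.0683, 0.0995]
orientation: [-2.03, -2.39, -0.007]
contact_force: [0.1, -0.7, 0.3]
finger_gap: 0.156
```

```bash
python3 -c "
from h import *
tl()"
```

```text
t 8.85 local TCP mm [ 0.81 51.95 99.55] F local [-0.  -0.7  0.3] Mom [-0.302  0.008  0.053] yawerr -0.0003 tiltz [-4.0e-04  7.3e-03 -1.0e+00] gap 0.156
```

>>> {"op": "play_rows", "data": {
  "motion": [
    {"x":-0.4,"y":0,"z":0.5,"spin":0}
  ]
}}

```text
clock: 8.93
tool_pos: [0.4859, -0.0688, 0.0993]
orientation: [-2.03, -2.391, -0.007]
contact_force: [0.2, -1.1, -0.1]
finger_gap: 0.156
```

```bash
python3 -c "
from h import *
tl()"
```

```text
t 8.93 local TCP mm [ 0.98 51.4  99.26] F local [ 0.  -1.1 -0.1] Mom [-0.195  0.015  0.015] yawerr -0.0002 tiltz [ 1.0e-04  6.9e-03 -1.0e+00] gap 0.156
```

>>> {"op": "play_rows", "data": {
  "motion": [
    {"x":0,"y":0,"z":0.5,"spin":0}
  ]
}}

```text
clock: 9.02
tool_pos: [0.486, -0.069, 0.0988]
orientation: [-2.031, -2.391, -0.007]
contact_force: [-0.4, -1.1, 1.2]
finger_gap: 0.155
```

```bash
python3 -c "
from h import *
tl()"
```

```text
t 9.02 local TCP mm [ 1.04 51.23 98.83] F local [-0.6 -1.   1.2] Mom [-0.355  0.083 -0.013] yawerr -0.0003 tiltz [ 4.0e-04  6.6e-03 -1.0e+00] gap 0.155
```

>>> {"op": "play_rows", "data": {
  "motion": [
    {"x":-0.4,"y":0,"z":0.5,"spin":0}
  ]
}}

```text
clock: 9.1
tool_pos: [0.4862, -0.0695, 0.0984]
orientation: [-2.031, -2.391, -0.007]
contact_force: [-0.1, -0.5, 0.1]
finger_gap: 0.155
```

```bash
python3 -c "
from h import *
tl()"
```

```text
t 9.10 local TCP mm [ 1.13 50.72 98.42] F local [-0.2 -0.4  0.1] Mom [-0.253  0.012  0.009] yawerr -0.0004 tiltz [ 8.0e-04  6.3e-03 -1.0e+00] gap 0.155
```

>>> {"op": "play_rows", "data": {
  "motion": [
    {"x":-0.2,"y":0,"z":0.6,"spin":0}
  ]
}}

```text
clock: 9.18
tool_pos: [0.4863, -0.0698, 0.0978]
orientation: [-2.031, -2.391, -0.007]
contact_force: [0.3, -1.7, -0.0]
finger_gap: 0.152
```

```bash
python3 -c "
from h import *
tl()"
```

```text
t 9.18 local TCP mm [ 1.19 50.38 97.82] F local [ 0.  -1.8 -0. ] Mom [-0.4   -0.005  0.016] yawerr -0.0004 tiltz [ 9.e-04  6.e-03 -1.e+00] gap 0.152
```

>>> {"op": "play_rows", "data": {
  "motion": [
    {"x":-0.2,"y":0,"z":0.6,"spin":0}
  ]
}}

```text
clock: 9.27
tool_pos: [0.4864, -0.0702, 0.0972]
orientation: [-2.032, -2.392, -0.007]
contact_force: [0.7, -1.7, 0.6]
finger_gap: 0.157
```

```bash
python3 -c "
from h import *
tl()"
```

```text
t 9.27 local TCP mm [ 1.26 49.97 97.25] F local [ 0.4 -1.8  0.6] Mom [-0.428 -0.021  0.046] yawerr -0.0005 tiltz [ 0.0012  0.0056 -1.    ] gap 0.157
```

>>> {"op": "play_rows", "data": {
  "motion": [
    {"x":-0.4,"y":0,"z":0.6,"spin":0},
    {"x":-0.3,"y":0,"z":0.5,"spin":0}
  ]
}}

```text
clock: 9.43
tool_pos: [0.4866, -0.0711, 0.0961]
orientation: [-2.032, -2.392, -0.007]
contact_force: [-0.1, -1.4, 0.9]
finger_gap: 0.155
```

```bash
python3 -c "
from h import *
tl()"
```

```text
t 9.43 local TCP mm [ 1.32 49.05 96.09] F local [-0.4 -1.4  0.9] Mom [-0.405  0.018 -0.016] yawerr -0.0005 tiltz [ 0.0013  0.0052 -1.    ] gap 0.155
```

>>> {"op": "play_rows", "data": {
  "motion": [
    {"x":-0.3,"y":0,"z":0.5,"spin":0}
  ]
}}

```text
clock: 9.52
tool_pos: [0.4867, -0.0715, 0.0956]
orientation: [-2.032, -2.392, -0.007]
contact_force: [0.5, -1.7, 2.3]
finger_gap: 0.153
```

```bash
python3 -c "
from h import *
tl()"
```

```text
t 9.52 local TCP mm [ 1.36 48.67 95.58] F local [ 0.2 -1.8  2.3] Mom [-0.279  0.044 -0.052] yawerr -0.0006 tiltz [ 0.0015  0.0051 -1.    ] gap 0.153
```

>>> {"op": "play_rows", "data": {
  "motion": [
    {"x":-0.3,"y":0,"z":0.5,"spin":0}
  ]
}}

```text
clock: 9.6
tool_pos: [0.4869, -0.0716, 0.0954]
orientation: [-2.032, -2.392, -0.008]
contact_force: [-1.4, 1.0, 5.8]
finger_gap: 0.155
```

```bash
python3 -c "
from h import *
tl()"
```

```text
t 9.60 local TCP mm [ 1.51 48.47 95.43] F local [-1.3  1.2  5.8] Mom [ 0.103  0.327 -0.023] yawerr -0.0006 tiltz [ 0.0019  0.0055 -1.    ] gap 0.155
```

```bash
python3 -c "
from h import *
import pickle
pickle.dump((cam('wrist'),env.read_state()),open('c8.pkl','wb'))
im=eyes.camera('wrist')[:,:,::-1];cv2.imwrite('pics/w8c.png',cv2.resize(im[230:430,220:420],None,fx=3.7,fy=3,interpolation=cv2.INTER_CUBIC))
im=eyes.camera('side')[:,:,::-1];cv2.imwrite('pics/s8.png',cv2.resize(im[205:285,350:450],None,fx=8,fy=7,interpolation=cv2.INTER_CUBIC))
tl()
"
```

```text
t 9.70 local TCP mm [ 1.49 48.5  95.44] F local [-1.4  1.   3.7] Mom [-0.068  0.202 -0.055] yawerr -0.0005 tiltz [ 0.0018  0.0055 -1.    ] gap 0.156
```

View pics/s8.png

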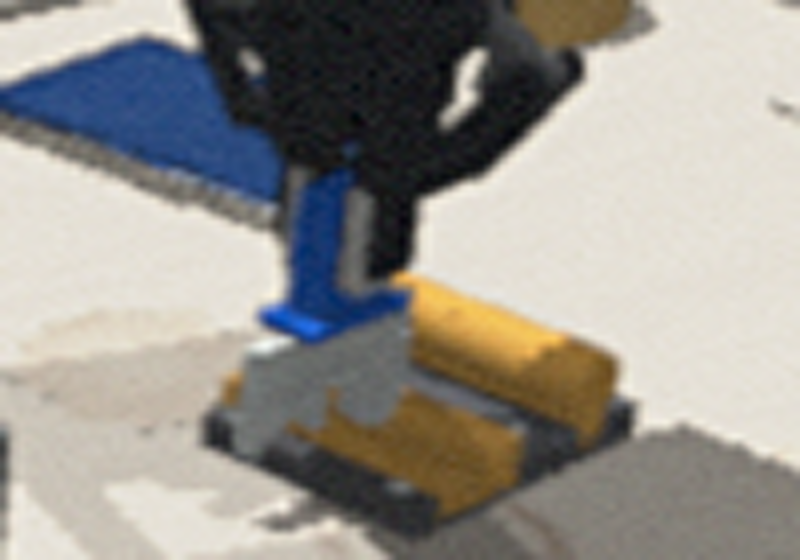

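View pics/w8c.png

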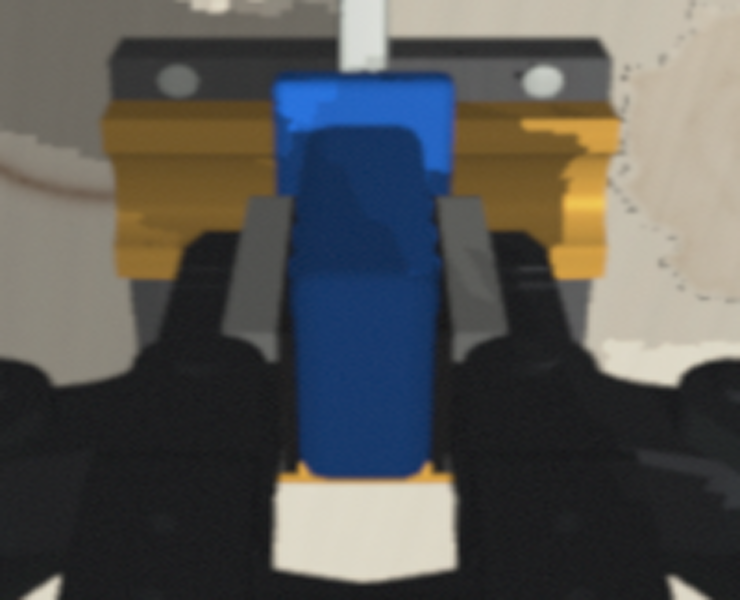

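>>> {"op": "play_rows", "data": {
  "motion": [
    {"x":0.1,"y":0,"z":0.4,"spin":0}
  ]
}}

```text
clock: 9.78
tool_pos: [0.4869, -0.0715, 0.0954]
orientation: [-2.032, -2.392, -0.008]
contact_force: [-1.4, -0.1, 4.3]
finger_gap: 0.154
```

```bash
python3 -c "
from h import *
tl()"
```

```text
t 9.78 local TCP mm [ 1.56 48.62 95.4 ] F local [-1.4  0.1  4.3] Mom [-0.251  0.377 -0.049] yawerr -0.0005 tiltz [ 0.002   0.0055 -1.    ] gap 0.154
```

>>> {"op": "play_rows", "data": {
  "motion": [
    {"x":0.1,"y":0,"z":0.4,"spin":0}
  ]
}}

```text
clock: 9.87
tool_pos: [0.487, -0.0714, 0.0954]
orientation: [-2.032, -2.392, -0.008]
contact_force: [-2.3, -1.1, 6.0]
finger_gap: 0.158
```

```bash
python3 -c "
from h import *
tl()"
```

```text
t 9.87 local TCP mm [ 1.62 48.67 95.37] F local [-2.5 -0.7  6. ] Mom [-0.265  0.461 -0.048] yawerr -0.0005 tiltz [ 0.0022  0.0052 -1.    ] gap 0.158
```

>>> {"op": "play_rows", "data": {
  "motion": [
    {"x":0,"y":-0.1,"z":0.6,"spin":0},
    {"x":0,"y":-0.1,"z":0.6,"spin":0}
  ]
}}

```text
clock: 10.03
tool_pos: [0.4871, -0.0714, 0.0953]
orientation: [-2.032, -2.393, -0.008]
contact_force: [-2.5, 1.4, 7.2]
finger_gap: 0.157
```

```bash
python3 -c "
from h import *
tl()"
```

```text
t 10.03 local TCP mm [ 1.67 48.65 95.27] F local [-2.2  1.7  7.2] Mom [-0.039  0.55  -0.094] yawerr -0.0004 tiltz [ 0.0029  0.0048 -1.    ] gap 0.157
```

>>> {"op": "play_rows", "data": {
  "motion": [
    {"x":0,"y":-0.1,"z":0.7,"spin":0},
    {"x":0,"y":-0.1,"z":0.7,"spin":0}
  ]
}}

```text
clock: 10.2
tool_pos: [0.4871, -0.0714, 0.0952]
orientation: [-2.033, -2.394, -0.009]
contact_force: [-2.5, -0.6, 8.1]
finger_gap: 0.157
```

```bash
python3 -c "
from h import *
tl()"
```

```text
t 10.20 local TCP mm [ 1.71 48.67 95.21] F local [-2.6 -0.2  8.1] Mom [-0.006  0.609 -0.005] yawerr -0.0003 tiltz [ 0.0036  0.0046 -1.    ] gap 0.157
```

>>> {"op": "play_rows", "data": {
  "motion": [
    {"x":0,"y":-0.2,"z":0.7,"spin":0},
    {"x":0,"y":-0.2,"z":0.7,"spin":0},
    {"x":0,"y":-0.2,"z":0.7,"spin":0}
  ]
}}

```text
clock: 10.45
tool_pos: [0.487, -0.0714, 0.0952]
orientation: [2.033, 2.395, 0.01]
contact_force: [-2.6, 0.7, 7.6]
finger_gap: 0.154
```

```bash
python3 -c "
from h import *
tl()"
```

```text
t 10.45 local TCP mm [ 1.59 48.7  95.24] F local [-2.4  1.1  7.6] Mom [-0.09  0.54 -0.03] yawerr -0.0002 tiltz [ 0.005  0.004 -1.   ] gap 0.154
```

>>> {"op": "play_rows", "data": {
  "motion": [
    {"x":0,"y":-0.2,"z":0.7,"spin":0},
    {"x":0,"y":-0.2,"z":0.7,"spin":0},
    {"x":0,"y":-0.2,"z":0.7,"spin":0},
    {"x":0,"y":-0.2,"z":0.7,"spin":0}
  ]
}}

```text
clock: 10.78
tool_pos: [0.4868, -0.0714, 0.0952]
orientation: [2.032, 2.393, 0.012]
contact_force: [-2.5, 0.8, 7.5]
finger_gap: 0.154
```

```bash
python3 -c "
from h import *
tl()"
```

```text
t 10.78 local TCP mm [ 1.44 48.73 95.21] F local [-2.3  1.2  7.5] Mom [-0.07   0.566 -0.04 ] yawerr 0.0000 tiltz [ 0.007   0.0034 -1.    ] gap 0.154
```

Steady at about 8.6 N of contact (7.5 N read, plus the leaf's weight), with near-zero side force. Holding on, very slightly firmer.

>>> {"op": "play_rows", "data": {
  "motion": [
    {"x":0,"y":-0.2,"z":0.8,"spin":0},
    {"x":0,"y":-0.2,"z":0.8,"spin":0},
    {"x":0,"y":-0.2,"z":0.8,"spin":0},
    {"x":0,"y":-0.2,"z":0.8,"spin":0},
    {"x":0,"y":-0.2,"z":0.8,"spin":0}
  ]
}}

```text
clock: 11.2
tool_pos: [0.4866, -0.0713, 0.0952]
orientation: [2.03, 2.392, 0.014]
contact_force: [-2.7, 0.2, 8.7]
finger_gap: 0.159
```

>>> {"op": "play_rows", "data": {
  "motion": [
    {"x":0,"y":-0.1,"z":0.8,"spin":0},
    {"x":0,"y":-0.1,"z":0.8,"spin":0},
    {"x":0,"y":-0.1,"z":0.8,"spin":0},
    {"x":0,"y":-0.1,"z":0.8,"spin":0},
    {"x":0,"y":-0.1,"z":0.8,"spin":0}
  ]
}}

```text
clock: 11.62
tool_pos: [0.4867, -0.0712, 0.0951]
orientation: [2.029, 2.391, 0.015]
contact_force: [-3.1, -0.4, 8.7]
finger_gap: 0.153
```

```bash
python3 -c "
from h import *
tl()"
```

```text
t 11.62 local TCP mm [ 1.36 48.89 95.08] F local [-3.1  0.1  8.7] Mom [ 0.011  0.752 -0.099] yawerr 0.0004 tiltz [ 0.0113  0.0018 -0.9999] gap 0.153
```

>>> {"op": "play_rows", "data": {
  "motion": [
    {"x":0,"y":-0.1,"z":0.8,"spin":0},
    {"x":0,"y":-0.1,"z":0.8,"spin":0},
    {"x":0,"y":-0.1,"z":0.8,"spin":0},
    {"x":0,"y":-0.1,"z":0.8,"spin":0},
    {"x":0,"y":-0.1,"z":0.8,"spin":0}
  ]
}}

```text
clock: 12.03
tool_pos: [0.4867, -0.0712, 0.0951]
orientation: [2.028, 2.39, 0.016]
contact_force: [-2.9, -0.3, 7.8]
finger_gap: 0.159
```

>>> {"op": "play_rows", "data": {
  "motion": [
    {"x":0,"y":-0.1,"z":0.8,"spin":0},
    {"x":0,"y":-0.1,"z":0.8,"spin":0},
    {"x":0,"y":-0.1,"z":0.8,"spin":0},
    {"x":0,"y":-0.1,"z":0.8,"spin":0},
    {"x":0,"y":-0.1,"z":0.8,"spin":0}
  ]
}}

```text
clock: 12.45
tool_pos: [0.4867, -0.0712, 0.0951]
orientation: [2.027, 2.389, 0.017]
contact_force: [-2.8, 0.9, 8.3]
finger_gap: 0.16
```

```bash
python3 -c "
from h import *
tl()"
```

```text
t 12.45 local TCP mm [ 1.32 48.96 95.06] F local [-2.6  1.3  8.3] Mom [-0.047  0.768 -0.044] yawerr 0.0006 tiltz [ 1.400e-02  2.000e-04 -9.999e-01] gap 0.160
```

>>> {"op": "play_rows", "data": {
  "motion": [
    {"x":0.3,"y":-0.1,"z":0.8,"spin":0},
    {"x":0.3,"y":-0.1,"z":0.8,"spin":0}
  ]
}}

```text
clock: 12.62
tool_pos: [0.4866, -0.071, 0.095]
orientation: [2.026, 2.388, 0.016]
contact_force: [-2.6, -0.5, 7.5]
finger_gap: 0.158
```

```bash
python3 -c "
from h import *
tl()"
```

```text
t 12.62 local TCP mm [ 1.28 49.17 95.01] F local [-2.6 -0.   7.5] Mom [-0.301  0.658 -0.081] yawerr 0.0006 tiltz [ 0.0146 -0.0011 -0.9999] gap 0.158
```

>>> {"op": "play_rows", "data": {
  "motion": [
    {"x":-0.3,"y":-0.1,"z":0.8,"spin":0},
    {"x":-0.3,"y":-0.1,"z":0.8,"spin":0},
    {"x":-0.3,"y":-0.1,"z":0.8,"spin":0}
  ]
}}

```text
clock: 12.87
tool_pos: [0.4867, -0.0713, 0.0951]
orientation: [2.026, 2.388, 0.018]
contact_force: [-3.8, 1.9, 9.5]
finger_gap: 0.152
```

```bash
python3 -c "
from h import *
tl()"
```

```text
t 12.87 local TCP mm [ 1.33 48.86 95.08] F local [-3.4  2.5  9.5] Mom [ 0.286  0.767 -0.129] yawerr 0.0008 tiltz [ 1.550e-02 -2.000e-04 -9.999e-01] gap 0.152
```

Both sides bear evenly: when I nudged to either side the side force just changed sign. The groove hold was over 2 s. Lifting now and going on to the bead.

>>> {"op": "play_rows", "data": {
  "motion": [
    {"x":0,"y":0,"z":-3,"spin":0},
    {"x":0,"y":0,"z":-10,"spin":0},
    {"x":0,"y":0,"z":-15,"spin":0},
    {"x":0,"y":0,"z":-15,"spin":0},
    {"x":0,"y":0,"z":-10,"spin":0}
  ]
}}

```text
clock: 13.28
tool_pos: [0.4832, -0.07, 0.1464]
orientation: [2.031, 2.396, 0.013]
contact_force: [-0.1, -0.5, -1.2]
finger_gap: 0.156
```

```bash
cat >> h.py <<'E'
def L2W(p,yaw=.163,ctr=(.4933,-.1197)):
    return world(*ctr,yaw,np.array(p)/1000)[0]
E
python3 -c "
from h import *
tl();plan(L2W([0,-47.5,150]),.163,5)"
```

```text
t 13.28 local TCP mm [ -1.92  50.64 146.42] F local [-0.2 -0.5 -1.2] Mom [ 0.036 -0.007  0.072] yawerr 0.0013 tiltz [ 0.0067  0.0052 -1.    ] gap 0.156
{'x': -20, 'y': 0, 'z': np.float64(-0.8), 'spin': np.float64(0.0)}
{'x': -20, 'y': 0, 'z': np.float64(-0.8), 'spin': np.float64(0.0)}
{'x': -20, 'y': 0, 'z': np.float64(-0.8), 'spin': np.float64(0.0)}
{'x': -20, 'y': 0, 'z': np.float64(-0.8), 'spin': np.float64(0.0)}
{'x': -20, 'y': 0, 'z': np.float64(-0.8), 'spin': np.float64(0.0)}
```

>>> {"op": "play_rows", "data": {
  "motion": [
    {"x":-18,"y":0,"z":-2,"spin":0},
    {"x":-20,"y":0,"z":-1,"spin":0},
    {"x":-20,"y":0,"z":-1,"spin":0},
    {"x":-20,"y":0,"z":-1,"spin":0},
    {"x":-14,"y":0,"z":-1,"spin":0}
  ]
}}

```text
clock: 13.7
tool_pos: [0.4998, -0.1612, 0.1564]
orientation: [2.023, 2.4, 0.019]
contact_force: [0.2, -0.4, -0.8]
finger_gap: 0.156
```

>>> {"op": "play_rows", "data": {
  "motion": [
    {"x":0,"y":0,"z":0,"spin":0},
    {"x":0,"y":0,"z":0,"spin":0}
  ]
}}

```text
clock: 13.87
tool_pos: [0.4998, -0.1635, 0.1564]
orientation: [2.027, 2.397, 0.019]
contact_force: [0.3, -0.6, -1.8]
finger_gap: 0.158
```

```bash
python3 -c "
from h import *
tl();delta(L2W([0,-47.5,122]),.163)
im=eyes.camera('side')[:,:,::-1];cv2.imwrite('pics/s9.png',cv2.resize(im[195:275,350:450],None,fx=8,fy=7,interpolation=cv2.INTER_CUBIC))
"
```

```text
t 13.87 local TCP mm [ -0.72 -44.25 156.38] F local [ 0.2 -0.7 -1.8] Mom [0.023 0.016 0.002] yawerr 0.0038 tiltz [ 0.011   0.0055 -0.9999] gap 0.158
t 13.87 pos [ 0.4998 -0.1635  0.1564] tool_y heading 0.1668 z [ 0.01    0.0072 -0.9999] delta [-3.4  0.3 34.4] spin 0.003782296959787379 j6 -0.559 F [ 0.3 -0.6 -1.8] gap 0.158
```

View pics/s9.png

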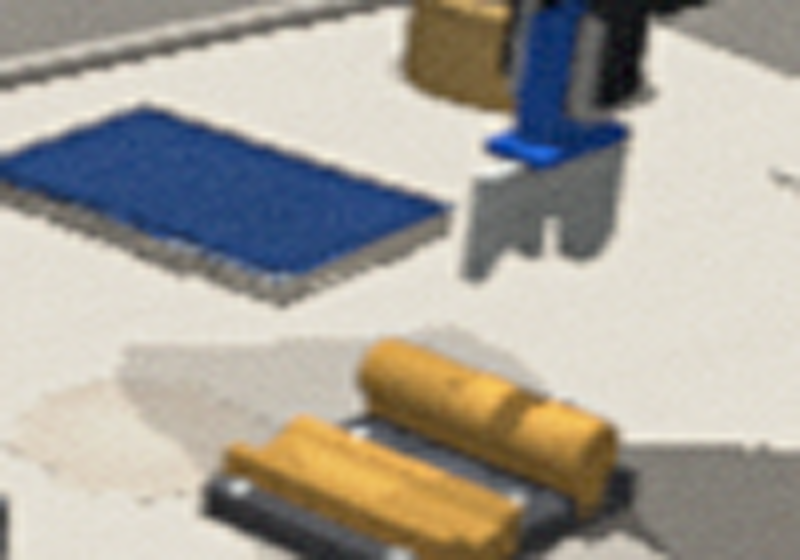

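>>> {"op": "play_rows", "data": {
  "motion": [
    {"x":-2,"y":0,"z":9,"spin":0.004},
    {"x":-1,"y":0,"z":9,"spin":0},
    {"x":-1,"y":0,"z":9,"spin":0},
    {"x":0,"y":0,"z":4,"spin":0},
    {"x":0,"y":0,"z":0,"spin":0}
  ]
}}

```text
clock: 14.33
tool_pos: [0.5001, -0.1642, 0.1209]
orientation: [2.029, 2.398, 0.019]
contact_force: [0.4, 1.2, -0.6]
finger_gap: 0.151
```

```bash
python3 -c "
from h import *
tl();delta(L2W([0,-47.5,118]),.163)
im=eyes.camera('side')[:,:,::-1];cv2.imwrite('pics/s10.png',cv2.resize(im[195:275,350:450],None,fx=8,fy=7,interpolation=cv2.INTER_CUBIC))
"
```

```text
t 14.33 local TCP mm [ -0.48 -44.98 120.93] F local [ 0.6  1.2 -0.6] Mom [-0.01   0.005  0.003] yawerr 0.0030 tiltz [ 0.0092  0.0074 -0.9999] gap 0.151
t 14.33 pos [ 0.5001 -0.1642  0.1209] tool_y heading 0.166 z [ 0.0079  0.0088 -0.9999] delta [-2.5  0.4  2.9] spin 0.0029909836050441285 j6 -0.56 F [ 0.4  1.2 -0.6] gap 0.151
```

View pics/s10.png

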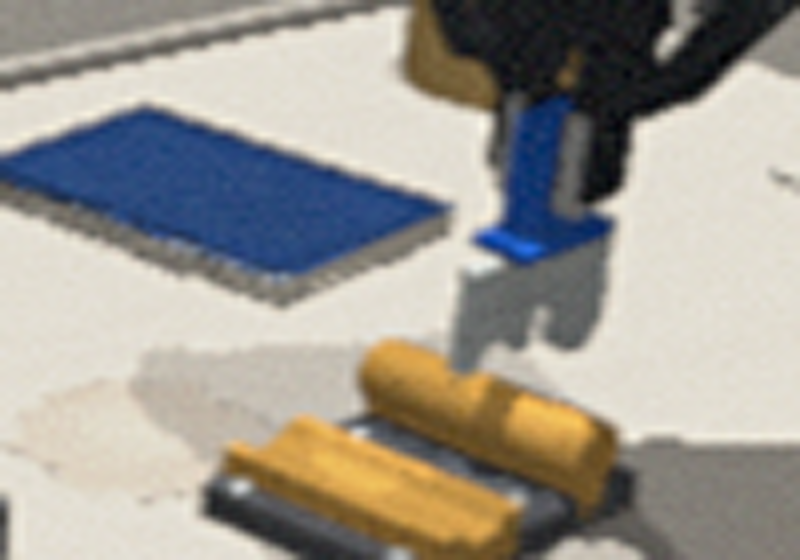

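>>> {"op": "play_rows", "data": {
  "motion": [
    {"x":-1.5,"y":0,"z":1,"spin":0.003},
    {"x":-1,"y":0,"z":1,"spin":0},
    {"x":0,"y":0,"z":1,"spin":0}
  ]
}}

```text
clock: 14.63
tool_pos: [0.5009, -0.1666, 0.1184]
orientation: [2.032, 2.395, 0.019]
contact_force: [0.9, -0.6, -1.2]
finger_gap: 0.155
```

>>> {"op": "play_rows", "data": {
  "motion": [
    {"x":0,"y":0,"z":1,"spin":0},
    {"x":0,"y":0,"z":1,"spin":0}
  ]
}}

```text
clock: 14.8
tool_pos: [0.5013, -0.1667, 0.1168]
orientation: [2.032, 2.394, 0.02]
contact_force: [-0.7, 0.1, -0.5]
finger_gap: 0.159
```

```bash
python3 -c "
from h import *
tl()"
```

```text
t 14.80 local TCP mm [  0.22 -47.7  116.83] F local [-0.6  0.3 -0.5] Mom [0.032 0.03  0.041] yawerr 0.0002 tiltz [ 0.0108  0.0065 -0.9999] gap 0.159
```

>>> {"op": "play_rows", "data": {
  "motion": [
    {"x":0,"y":0,"z":1,"spin":0},
    {"x":0,"y":0,"z":1,"spin":0}
  ]
}}

```text
clock: 14.97
tool_pos: [0.5014, -0.1668, 0.115]
orientation: [2.031, 2.393, 0.02]
contact_force: [0.2, 0.4, -1.3]
finger_gap: 0.155
```

>>> {"op": "play_rows", "data": {
  "motion": [
    {"x":0,"y":0,"z":0.7,"spin":0},
    {"x":0,"y":0,"z":0.7,"spin":0}
  ]
}}

```text
clock: 15.13
tool_pos: [0.5015, -0.1668, 0.1135]
orientation: [2.031, 2.393, 0.02]
contact_force: [-0.2, 0.3, -0.1]
finger_gap: 0.159
```

>>> {"op": "play_rows", "data": {
  "motion": [
    {"x":0,"y":0,"z":0.5,"spin":0},
    {"x":0,"y":0,"z":0.5,"spin":0}
  ]
}}

```text
clock: 15.3
tool_pos: [0.5015, -0.1668, 0.1124]
orientation: [2.031, 2.393, 0.02]
contact_force: [0.1, 0.3, -0.8]
finger_gap: 0.152
```

>>> {"op": "play_rows", "data": {
  "motion": [
    {"x":0,"y":0,"z":0.5,"spin":0},
    {"x":0,"y":0,"z":0.5,"spin":0}
  ]
}}

```text
clock: 15.47
tool_pos: [0.5015, -0.1668, 0.1113]
orientation: [2.031, 2.393, 0.02]
contact_force: [0.1, -1.2, -1.4]
finger_gap: 0.158
```

```bash
python3 -c "
from h import *
tl()"
```

```text
t 15.47 local TCP mm [  0.44 -47.83 111.26] F local [-0.1 -1.2 -1.4] Mom [-0.015 -0.006  0.025] yawerr 0.0000 tiltz [ 0.0116  0.006  -0.9999] gap 0.158
```

>>> {"op": "play_rows", "data": {
  "motion": [
    {"x":0,"y":0,"z":0.5,"spin":0},
    {"x":0,"y":0,"z":0.5,"spin":0}
  ]
}}

```text
clock: 15.63
tool_pos: [0.5015, -0.1668, 0.1102]
orientation: [2.031, 2.393, 0.02]
contact_force: [0.1, 1.0, -1.6]
finger_gap: 0.157
```

>>> {"op": "play_rows", "data": {
  "motion": [
    {"x":0,"y":0,"z":0.5,"spin":0},
    {"x":0,"y":0,"z":0.5,"spin":0}
  ]
}}

```text
clock: 15.8
tool_pos: [0.5016, -0.1668, 0.1091]
orientation: [2.031, 2.393, 0.02]
contact_force: [0.4, 0.3, -0.4]
finger_gap: 0.155
```

>>> {"op": "play_rows", "data": {
  "motion": [
    {"x":0,"y":0,"z":0.5,"spin":0},
    {"x":0,"y":0,"z":0.5,"spin":0}
  ]
}}

```text
clock: 15.97
tool_pos: [0.5016, -0.1668, 0.108]
orientation: [2.031, 2.393, 0.02]
contact_force: [0.3, -0.1, -0.7]
finger_gap: 0.16
```

```bash
python3 -c "
from h import *
tl()"
```

```text
t 15.97 local TCP mm [  0.5  -47.79 107.99] F local [ 0.2 -0.2 -0.7] Mom [ 0.01   0.054 -0.025] yawerr 0.0001 tiltz [ 0.0117  0.006  -0.9999] gap 0.160
```

>>> {"op": "play_rows", "data": {
  "motion": [
    {"x":0,"y":0,"z":0.5,"spin":0},
    {"x":0,"y":0,"z":0.5,"spin":0}
  ]
}}

```text
clock: 16.13
tool_pos: [0.5016, -0.1668, 0.1069]
orientation: [2.031, 2.393, 0.02]
contact_force: [-0.5, 0.2, -1.6]
finger_gap: 0.158
```

>>> {"op": "play_rows", "data": {
  "motion": [
    {"x":0,"y":0,"z":0.5,"spin":0},
    {"x":0,"y":0,"z":0.5,"spin":0}
  ]
}}

```text
clock: 16.3
tool_pos: [0.5016, -0.1668, 0.1058]
orientation: [2.031, 2.393, 0.02]
contact_force: [0.3, 0.6, -1.5]
finger_gap: 0.153
```

>>> {"op": "play_rows", "data": {
  "motion": [
    {"x":0,"y":0,"z":0.5,"spin":0},
    {"x":0,"y":0,"z":0.5,"spin":0}
  ]
}}

```text
clock: 16.47
tool_pos: [0.5016, -0.1667, 0.1047]
orientation: [2.031, 2.393, 0.02]
contact_force: [0.1, 0.1, -1.2]
finger_gap: 0.151
```

```bash
python3 -c "
from h import *
tl()"
```

```text
t 16.47 local TCP mm [  0.57 -47.77 104.67] F local [ 0.1  0.1 -1.2] Mom [-0.047  0.035  0.039] yawerr 0.0001 tiltz [ 0.0117  0.006  -0.9999] gap 0.151
```

>>> {"op": "play_rows", "data": {
  "motion": [
    {"x":0,"y":0,"z":0.5,"spin":0},
    {"x":0,"y":0,"z":0.5,"spin":0}
  ]
}}

```text
clock: 16.63
tool_pos: [0.5017, -0.1669, 0.1037]
orientation: [2.031, 2.392, 0.02]
contact_force: [-0.4, -0.8, 0.1]
finger_gap: 0.156
```

>>> {"op": "play_rows", "data": {
  "motion": [
    {"x":0,"y":0,"z":0.5,"spin":0},
    {"x":0,"y":0,"z":0.5,"spin":0}
  ]
}}

```text
clock: 16.8
tool_pos: [0.502, -0.1673, 0.1031]
orientation: [2.03, 2.391, 0.02]
contact_force: [0.2, -1.4, -0.8]
finger_gap: 0.156
```

```bash
python3 -c "
from h import *
tl()
im=eyes.camera('side')[:,:,::-1];cv2.imwrite('pics/s11.png',cv2.resize(im[205:265,370:440],None,fx=11,fy=10,interpolation=cv2.INTER_CUBIC))"
```

```text
t 16.80 local TCP mm [  0.87 -48.4  103.1 ] F local [-0.1 -1.4 -0.8] Mom [-0.162  0.01   0.029] yawerr -0.0001 tiltz [ 0.0127  0.0043 -0.9999] gap 0.156
```

View pics/s11.png

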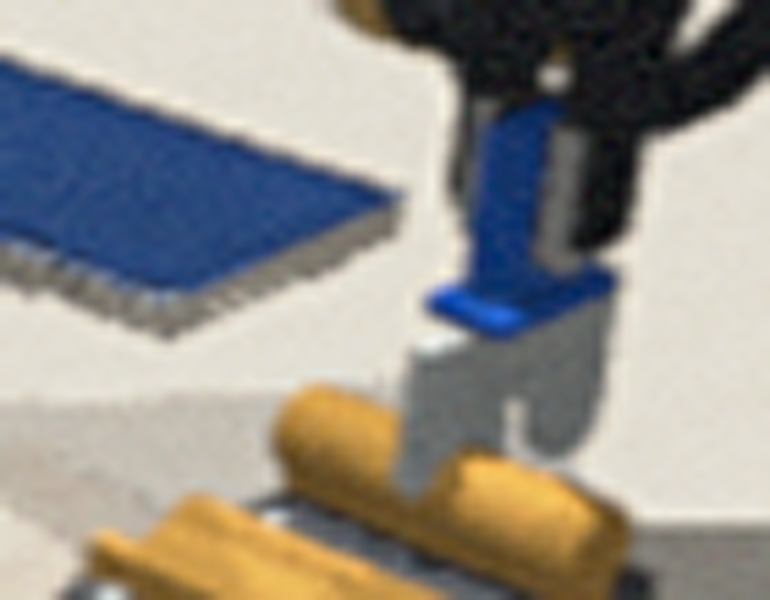

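The notch straddles the bead, and contact started at TCP z of about 103.8 mm. The side force pushes toward -y, so I'll follow it down.

>>> {"op": "play_rows", "data": {
  "motion": [
    {"x":-0.4,"y":0,"z":0.5,"spin":0},
    {"x":-0.3,"y":0,"z":0.5,"spin":0}
  ]
}}

```text
clock: 17.02
tool_pos: [0.5023, -0.1679, 0.1025]
orientation: [2.03, 2.391, 0.021]
contact_force: [-1.2, 1.3, 3.7]
finger_gap: 0.155
```

```bash
python3 -c "
from h import *
tl()"
```

```text
t 17.02 local TCP mm [  1.09 -49.01 102.54] F local [-1.   1.4  3.7] Mom [0.358 0.229 0.028] yawerr 0.0000 tiltz [ 0.0133  0.0046 -0.9999] gap 0.155
```

>>> {"op": "play_rows", "data": {
  "motion": [
    {"x":-0.3,"y":0,"z":0.5,"spin":0}
  ]
}}

```text
clock: 17.1
tool_pos: [0.5024, -0.168, 0.1024]
orientation: [2.03, 2.391, 0.021]
contact_force: [-1.7, 1.0, 4.7]
finger_gap: 0.155
```

```bash
python3 -c "
from h import *
tl()"
```

```text
t 17.10 local TCP mm [  1.18 -49.15 102.44] F local [-1.5  1.2  4.7] Mom [0.474 0.404 0.049] yawerr 0.0001 tiltz [ 0.0135  0.0051 -0.9999] gap 0.155
```

>>> {"op": "play_rows", "data": {
  "motion": [
    {"x":-0.2,"y":0,"z":0.5,"spin":0}
  ]
}}

```text
clock: 17.18
tool_pos: [0.5025, -0.168, 0.1024]
orientation: [2.03, 2.392, 0.022]
contact_force: [-2.1, 1.2, 4.9]
finger_gap: 0.157
```

```bash
python3 -c "
from h import *
tl()"
```

```text
t 17.18 local TCP mm [  1.26 -49.19 102.37] F local [-1.9  1.6  4.9] Mom [0.483 0.399 0.083] yawerr 0.0003 tiltz [ 0.0137  0.0055 -0.9999] gap 0.157
```

>>> {"op": "play_rows", "data": {
  "motion": [
    {"x":0.2,"y":-0.2,"z":0.6,"spin":0}
  ]
}}

```text
clock: 17.27
tool_pos: [0.5025, -0.1679, 0.1024]
orientation: [2.029, 2.391, 0.022]
contact_force: [-2.1, -0.1, 6.8]
finger_gap: 0.155
```

```bash
python3 -c "
from h import *
tl()"
```

```text
t 17.27 local TCP mm [  1.26 -49.08 102.42] F local [-2.1  0.2  6.8] Mom [0.301 0.402 0.053] yawerr 0.0004 tiltz [ 0.0143  0.0052 -0.9999] gap 0.155
```

>>> {"op": "play_rows", "data": {
  "motion": [
    {"x":0.1,"y":-0.2,"z":0.7,"spin":0}
  ]
}}

```text
clock: 17.35
tool_pos: [0.5025, -0.1679, 0.1024]
orientation: [2.029, 2.391, 0.023]
contact_force: [-2.6, -0.3, 6.2]
finger_gap: 0.155
```

```bash
python3 -c "
from h import *
tl()"
```

```text
t 17.35 local TCP mm [  1.28 -49.11 102.4 ] F local [-2.6  0.1  6.2] Mom [0.329 0.466 0.086] yawerr 0.0004 tiltz [ 0.015   0.0048 -0.9999] gap 0.155
```

>>> {"op": "play_rows", "data": {
  "motion": [
    {"x":0,"y":-0.2,"z":0.8,"spin":0},
    {"x":0,"y":-0.2,"z":0.8,"spin":0}
  ]
}}

```text
clock: 17.52
tool_pos: [0.5025, -0.168, 0.1023]
orientation: [2.028, 2.39, 0.024]
contact_force: [-3.0, 1.7, 7.7]
finger_gap: 0.156
```

```bash
python3 -c "
from h import *
tl()"
```

```text
t 17.52 local TCP mm [  1.28 -49.2  102.32] F local [-2.7  2.2  7.7] Mom [0.54  0.533 0.028] yawerr 0.0006 tiltz [ 0.0163  0.0043 -0.9999] gap 0.156
```

>>> {"op": "play_rows", "data": {
  "motion": [
    {"x":0.2,"y":-0.2,"z":0.8,"spin":0},
    {"x":0.2,"y":-0.2,"z":0.8,"spin":0}
  ]
}}

```text
clock: 17.68
tool_pos: [0.5025, -0.1679, 0.1024]
orientation: [2.027, 2.389, 0.025]
contact_force: [-1.5, 0.1, 7.0]
finger_gap: 0.156
```

```bash
python3 -c "
from h import *
tl()"
```

```text
t 17.68 local TCP mm [  1.27 -49.05 102.38] F local [-1.5  0.4  7. ] Mom [0.396 0.497 0.08 ] yawerr 0.0007 tiltz [ 0.0176  0.0035 -0.9998] gap 0.156
```

>>> {"op": "play_rows", "data": {
  "motion": [
    {"x":0.1,"y":-0.2,"z":0.8,"spin":0},
    {"x":0.1,"y":-0.2,"z":0.8,"spin":0},
    {"x":0.1,"y":-0.2,"z":0.8,"spin":0}
  ]
}}

```text
clock: 17.93
tool_pos: [0.5024, -0.1679, 0.1024]
orientation: [2.025, 2.388, 0.026]
contact_force: [-2.2, 1.0, 6.3]
finger_gap: 0.155
```

```bash
python3 -c "
from h import *
tl()"
```

```text
t 17.93 local TCP mm [  1.16 -49.   102.36] F local [-2.   1.3  6.3] Mom [0.457 0.557 0.007] yawerr 0.0009 tiltz [ 0.0193  0.0025 -0.9998] gap 0.155
```

>>> {"op": "play_rows", "data": {
  "motion": [
    {"x":0.3,"y":-0.1,"z":0.9,"spin":0},
    {"x":0.3,"y":-0.1,"z":0.9,"spin":0}
  ]
}}

```text
clock: 18.1
tool_pos: [0.5025, -0.1677, 0.1024]
orientation: [2.024, 2.386, 0.026]
contact_force: [-2.5, 0.2, 7.1]
finger_gap: 0.155
```

```bash
python3 -c "
from h import *
tl()"
```

```text
t 18.10 local TCP mm [  1.31 -48.86 102.39] F local [-2.4  0.6  7.1] Mom [0.351 0.655 0.064] yawerr 0.0010 tiltz [ 0.0206  0.0011 -0.9998] gap 0.155
```

>>> {"op": "play_rows", "data": {
  "motion": [
    {"x":0.2,"y":-0.1,"z":0.9,"spin":0},
    {"x":0.2,"y":-0.1,"z":0.9,"spin":0},
    {"x":0.2,"y":-0.1,"z":0.9,"spin":0}
  ]
}}

```text
clock: 18.35
tool_pos: [0.5026, -0.1676, 0.1024]
orientation: [2.022, 2.385, 0.026]
contact_force: [-3.7, 0.1, 7.3]
finger_gap: 0.157
```

```bash
python3 -c "
from h import *
tl()"
```

```text
t 18.35 local TCP mm [  1.42 -48.77 102.38] F local [-3.6  0.7  7.3] Mom [0.446 0.642 0.059] yawerr 0.0013 tiltz [ 2.210e-02 -5.000e-04 -9.998e-01] gap 0.157
```

>>> {"op": "play_rows", "data": {
  "motion": [
    {"x":0.1,"y":-0.2,"z":1.0,"spin":0},
    {"x":0.1,"y":-0.2,"z":1.0,"spin":0},
    {"x":0.1,"y":-0.2,"z":1.0,"spin":0},
    {"x":0.1,"y":-0.2,"z":1.0,"spin":0}
  ]
}}

```text
clock: 18.68
tool_pos: [0.5025, -0.1676, 0.1023]
orientation: [2.02, 2.383, 0.027]
contact_force: [-3.5, 2.4, 7.7]
finger_gap: 0.156
```

```bash
python3 -c "
from h import *
tl()"
```

```text
t 18.68 local TCP mm [  1.36 -48.75 102.35] F local [-3.1  2.9  7.7] Mom [0.566 0.643 0.089] yawerr 0.0016 tiltz [ 0.0246 -0.0019 -0.9997] gap 0.156
```

>>> {"op": "play_rows", "data": {
  "motion": [
    {"x":0.1,"y":-0.2,"z":1.0,"spin":0},
    {"x":0.1,"y":-0.2,"z":1.0,"spin":0},
    {"x":0.1,"y":-0.2,"z":1.0,"spin":0},
    {"x":0.1,"y":-0.2,"z":1.0,"spin":0},
    {"x":0.1,"y":-0.2,"z":1.0,"spin":0}
  ]
}}

```text
clock: 19.1
tool_pos: [0.5025, -0.1675, 0.1024]
orientation: [2.017, 2.381, 0.029]
contact_force: [-4.3, 1.8, 8.7]
finger_gap: 0.155
```

```bash
python3 -c "
from h import *
tl()"
```

```text
t 19.10 local TCP mm [  1.3  -48.66 102.37] F local [-3.9  2.5  8.7] Mom [0.616 0.649 0.033] yawerr 0.0022 tiltz [ 0.0277 -0.0035 -0.9996] gap 0.155
```

>>> {"op": "play_rows", "data": {
  "motion": [
    {"x":0.3,"y":-0.4,"z":1.0,"spin":0},
    {"x":0.3,"y":-0.4,"z":1.0,"spin":0},
    {"x":0.3,"y":-0.4,"z":1.0,"spin":0}
  ]
}}

```text
clock: 19.35
tool_pos: [0.5022, -0.1673, 0.1025]
orientation: [2.015, 2.379, 0.031]
contact_force: [-2.2, 0.5, 7.0]
finger_gap: 0.157
```

```bash
python3 -c "
from h import *
tl()"
```

```text
t 19.35 local TCP mm [  1.09 -48.37 102.49] F local [-2.1  0.8  7. ] Mom [0.412 0.54  0.014] yawerr 0.0024 tiltz [ 0.0309 -0.0056 -0.9995] gap 0.157
```

>>> {"op": "play_rows", "data": {
  "motion": [
    {"x":0.3,"y":-0.3,"z":0.9,"spin":0},
    {"x":0.3,"y":-0.3,"z":0.9,"spin":0},
    {"x":0.3,"y":-0.3,"z":0.9,"spin":0},
    {"x":0.3,"y":-0.3,"z":0.9,"spin":0}
  ]
}}

```text
clock: 19.68
tool_pos: [0.502, -0.167, 0.1026]
orientation: [2.011, 2.375, 0.032]
contact_force: [-2.9, 0.3, 6.5]
finger_gap: 0.158
```

```bash
python3 -c "
from h import *
tl()"
```

```text
t 19.68 local TCP mm [  0.94 -48.14 102.6 ] F local [-2.8  0.7  6.5] Mom [ 0.402  0.526 -0.006] yawerr 0.0027 tiltz [ 0.0346 -0.0086 -0.9994] gap 0.158
```

>>> {"op": "play_rows", "data": {
  "motion": [
    {"x":0.1,"y":-0.1,"z":1.0,"spin":0},
    {"x":0.1,"y":-0.1,"z":1.0,"spin":0},
    {"x":0.1,"y":-0.1,"z":1.0,"spin":0},
    {"x":0.1,"y":-0.1,"z":1.0,"spin":0},
    {"x":0.1,"y":-0.1,"z":1.0,"spin":0}
  ]
}}

```text
clock: 20.1
tool_pos: [0.5026, -0.167, 0.1025]
orientation: [2.009, 2.373, 0.034]
contact_force: [-2.3, 1.1, 8.4]
finger_gap: 0.158
```

```bash
python3 -c "
from h import *
tl()"
```

```text
t 20.10 local TCP mm [  1.48 -48.15 102.5 ] F local [-2.1  1.5  8.4] Mom [0.578 0.679 0.098] yawerr 0.0031 tiltz [ 0.0379 -0.0104 -0.9992] gap 0.158
```

>>> {"op": "play_rows", "data": {
  "motion": [
    {"x":0.1,"y":-0.1,"z":1.0,"spin":0},
    {"x":0.1,"y":-0.1,"z":1.0,"spin":0},
    {"x":0.1,"y":-0.1,"z":1.0,"spin":0},
    {"x":0.1,"y":-0.1,"z":1.0,"spin":0},
    {"x":0.1,"y":-0.1,"z":1.0,"spin":0}
  ]
}}

```text
clock: 20.52
tool_pos: [0.5031, -0.1668, 0.1025]
orientation: [2.006, 2.371, 0.037]
contact_force: [-3.3, 0.9, 7.8]
finger_gap: 0.154
```

```bash
python3 -c "
from h import *
tl()"
```

```text
t 20.52 local TCP mm [  2.01 -48.02 102.48] F local [-3.1  1.4  7.8] Mom [0.56  0.596 0.047] yawerr 0.0037 tiltz [ 0.041  -0.0119 -0.9991] gap 0.154
```

>>> {"op": "play_rows", "data": {
  "motion": [
    {"x":0,"y":0,"z":-3,"spin":0},
    {"x":0,"y":0,"z":-10,"spin":0},
    {"x":0,"y":0,"z":-20,"spin":0},
    {"x":0,"y":0,"z":-25,"spin":0},
    {"x":0,"y":0,"z":-20,"spin":0}
  ]
}}

```text
clock: 20.93
tool_pos: [0.4968, -0.1653, 0.1776]
orientation: [2.013, 2.38, 0.03]
contact_force: [-0.1, -0.3, -0.6]
finger_gap: 0.156
```

>>> {"op": "play_rows", "data": {
  "motion": [
    {"x":10,"y":0,"z":-10,"spin":0},
    {"x":20,"y":0,"z":-8,"spin":0},
    {"x":25,"y":0,"z":-8,"spin":0},
    {"x":25,"y":0,"z":-8,"spin":0},
    {"x":25,"y":0,"z":-8,"spin":0}
  ]
}}

```text
clock: 21.35
tool_pos: [0.4777, -0.0604, 0.2237]
orientation: [2.019, 2.368, 0.031]
contact_force: [-0.2, -0.7, -0.2]
finger_gap: 0.155
```

```bash
python3 -c "
from h import *
tl();plan([.486,.095,.20],.2662,8);delta([.486,.095,.2],.2662)"
```

```text
t 21.35 local TCP mm [ -5.8   61.1  223.74] F local [-0.3 -0.6 -0.2] Mom [ 0.006 -0.006 -0.037] yawerr -0.0039 tiltz [ 0.0342 -0.0094 -0.9994] gap 0.155
{'x': 19, 'y': 4, 'z': np.float64(2.9), 'spin': np.float64(-0.013)}
{'x': 19, 'y': 4, 'z': np.float64(2.9), 'spin': np.float64(-0.013)}
{'x': 19, 'y': 5, 'z': np.float64(2.9), 'spin': np.float64(-0.013)}
{'x': 19, 'y': 5, 'z': np.float64(3.0), 'spin': np.float64(-0.013)}
{'x': 19, 'y': 5, 'z': np.float64(3.0), 'spin': np.float64(-0.013)}
{'x': 19, 'y': 5, 'z': np.float64(3.0), 'spin': np.float64(-0.013)}
{'x': 19, 'y': 6, 'z': np.float64(3.0), 'spin': np.float64(-0.013)}
{'x': 19, 'y': 6, 'z': np.float64(3.0), 'spin': np.float64(-0.013)}
t 21.35 pos [ 0.4777 -0.0604  0.2237] tool_y heading 0.1591 z [ 0.0352 -0.0037 -0.9994] delta [152.3  32.   23.4] spin -0.10709958243067863 j6 -0.363 F [-0.2 -0.7 -0.2] gap 0.155
```

>>> {"op": "play_rows", "data": {
  "motion": [
    {"x":19,"y":4,"z":-20,"spin":-0.013},
    {"x":19,"y":4,"z":-20,"spin":-0.013},
    {"x":19,"y":4,"z":-20,"spin":-0.013},
    {"x":19,"y":5,"z":-20,"spin":-0.013},
    {"x":19,"y":5,"z":0,"spin":-0.013}
  ]
}}

```text
clock: 21.77
tool_pos: [0.4751, 0.0461, 0.3069]
orientation: [1.937, 2.438, 0.031]
contact_force: [1.0, 0.0, -0.3]
finger_gap: 0.156
```

>>> {"op": "play_rows", "data": {
  "motion": [
    {"x":19,"y":5,"z":0,"spin":-0.013},
    {"x":19,"y":5,"z":0,"spin":-0.013},
    {"x":12,"y":4,"z":0,"spin":-0.013},
    {"x":0,"y":0,"z":0,"spin":0},
    {"x":0,"y":0,"z":0,"spin":0}
  ]
}}

```text
clock: 22.18
tool_pos: [0.4745, 0.1066, 0.3079]
orientation: [1.878, 2.483, 0.033]
contact_force: [0.2, -0.6, -1.0]
finger_gap: 0.158
```

```bash
python3 -c "
from h import *
delta([.486,.095,.2],.2662)"
```

```text
t 22.18 pos [0.4745 0.1066 0.3079] tool_y heading 0.276 z [ 0.0353 -0.     -0.9994] delta [-13.2   4.3 108.2] spin 0.009755591663495267 j6 -0.129 F [ 0.2 -0.6 -1. ] gap 0.158
```

>>> {"op": "play_rows", "data": {
  "motion": [
    {"x":-5,"y":2,"z":20,"spin":0.01},
    {"x":-5,"y":1,"z":20,"spin":0},
    {"x":-3,"y":1,"z":20,"spin":0},
    {"x":0,"y":0,"z":20,"spin":0},
    {"x":0,"y":0,"z":15,"spin":0}
  ]
}}

```text
clock: 22.6
tool_pos: [0.486, 0.093, 0.2135]
orientation: [1.891, 2.465, 0.041]
contact_force: [-0.4, 0.1, -0.6]
finger_gap: 0.158
```

>>> {"op": "play_rows", "data": {
  "motion": [
    {"x":0,"y":0,"z":10,"spin":0},
    {"x":0,"y":0,"z":5,"spin":0},
    {"x":0,"y":0,"z":0,"spin":0},
    {"x":0,"y":0,"z":0,"spin":0}
  ]
}}

```text
clock: 22.93
tool_pos: [0.4848, 0.0909, 0.1938]
orientation: [1.898, 2.466, 0.033]
contact_force: [1.1, -0.8, -0.7]
finger_gap: 0.157
```

```bash
python3 -c "
from h import *
import pickle
delta([.486,.0955,.165],.2662)
pickle.dump((cam('wrist'),env.read_state()),open('c12.pkl','wb'))
im=eyes.camera('wrist')[:,:,::-1];cv2.imwrite('pics/w12.png',im)
im=eyes.camera('side')[:,:,::-1];cv2.imwrite('pics/s12.png',cv2.resize(im[205:315,275:385],None,fx=7,fy=5.4,interpolation=cv2.INTER_CUBIC))
"
```

```text
t 22.93 pos [0.4848 0.0909 0.1938] tool_y heading 0.2588 z [ 0.0362 -0.0014 -0.9993] delta [ 4.5  1.4 28.8] spin -0.007355045852931896 j6 -0.145 F [ 1.1 -0.8 -0.7] gap 0.157
```

View pics/w12.png

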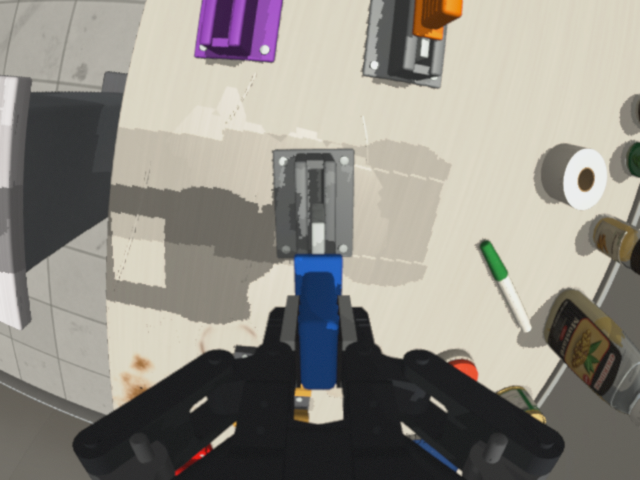

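View pics/s12.png

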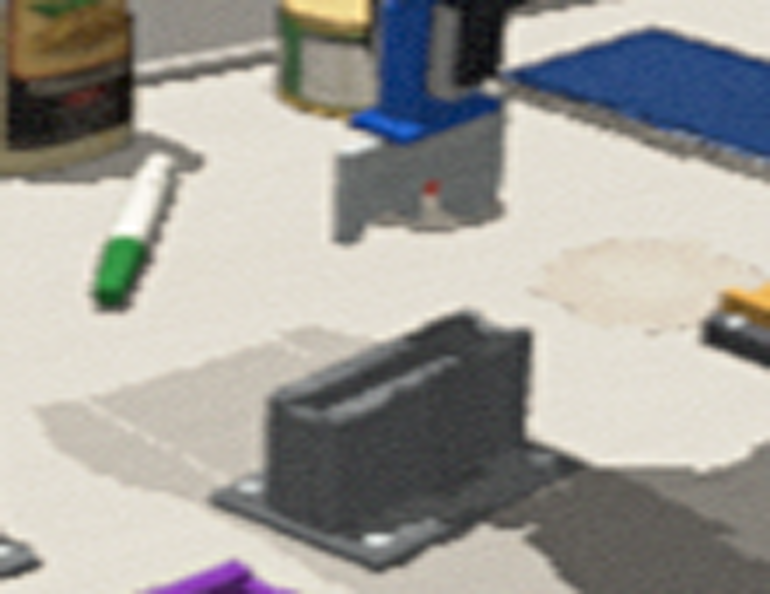

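```bash
python3 -c "
from h import *
delta([.4855,.0956,.16],.2662)"
```

```text
t 23.03 pos [0.4851 0.091  0.1944] tool_y heading 0.259 z [ 0.0374 -0.0012 -0.9993] delta [ 4.7  0.4 34.4] spin -0.007174903059081084 j6 -0.145 F [ 0.3  1.2 -1.6] gap 0.158
```

>>> {"op": "play_rows", "data": {
  "motion": [
    {"x":2.5,"y":0.5,"z":8,"spin":-0.007},
    {"x":2,"y":0.5,"z":8,"spin":0},
    {"x":0,"y":0,"z":6,"spin":0},
    {"x":0,"y":0,"z":3,"spin":0},
    {"x":0,"y":0,"z":0,"spin":0}
  ]
}}

```text
clock: 23.45
tool_pos: [0.4869, 0.0965, 0.1694]
orientation: [1.885, 2.471, 0.039]
contact_force: [-1.1, -0.3, -1.9]
finger_gap: 0.151
```

```bash
python3 -c "
from h import *
delta([.4855,.0956,.15],.2662)"
```

```text
t 23.45 pos [0.4869 0.0965 0.1694] tool_y heading 0.2674 z [ 4.210e-02 -5.000e-04 -9.991e-01] delta [-0.3 -2.4 19.3] spin 0.0012414840461940635 j6 -0.142 F [-1.1 -0.3 -1.9] gap 0.151
```

>>> {"op": "play_rows", "data": {
  "motion": [
    {"x":0,"y":-1.5,"z":4,"spin":0.001},
    {"x":0,"y":-0.8,"z":4,"spin":0},
    {"x":0,"y":0,"z":4,"spin":0},
    {"x":0,"y":0,"z":2,"spin":0}
  ]
}}

```text
clock: 23.78
tool_pos: [0.4852, 0.0959, 0.1542]
orientation: [1.886, 2.469, 0.04]
contact_force: [-0.2, -0.4, -1.3]
finger_gap: 0.154
```

```bash
python3 -c "
from h import *
delta([.485,.0955,.14],.2662)
im=eyes.camera('side')[:,:,::-1];cv2.imwrite('pics/s13.png',cv2.resize(im[205:315,275:385],None,fx=7,fy=5.4,interpolation=cv2.INTER_CUBIC))"
```

```text
t 23.78 pos [0.4852 0.0959 0.1542] tool_y heading 0.2665 z [ 4.250e-02 -4.000e-04 -9.991e-01] delta [-0.2 -0.9 14.2] spin 0.0002712515252265568 j6 -0.142 F [-0.2 -0.4 -1.3] gap 0.154
```

View pics/s13.png

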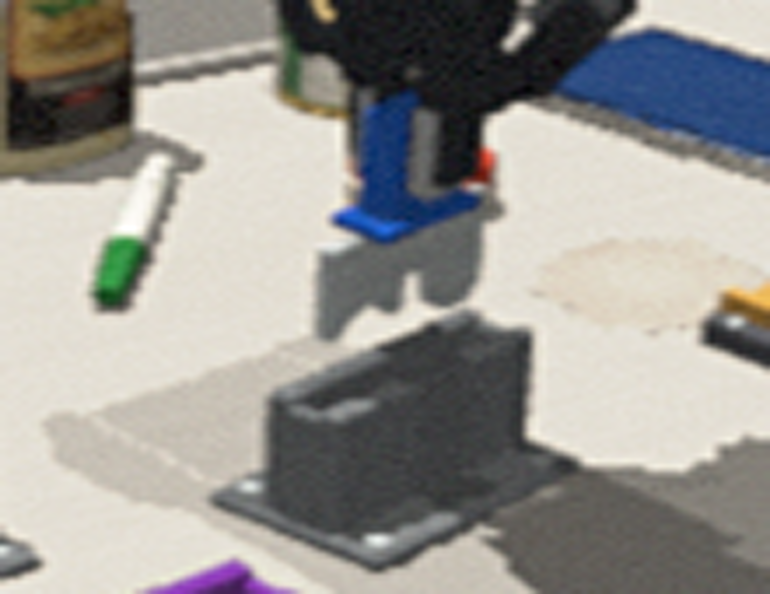

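>>> {"op": "play_rows", "data": {
  "motion": [
    {"x":0,"y":-0.6,"z":3,"spin":0},
    {"x":0,"y":-0.3,"z":3,"spin":0},
    {"x":0,"y":-0.1,"z":3,"spin":0},
    {"x":0,"y":-0.1,"z":3,"spin":0}
  ]
}}

```text
clock: 24.17
tool_pos: [0.485, 0.0955, 0.1416]
orientation: [1.886, 2.469, 0.041]
contact_force: [-0.9, -0.4, -1.8]
finger_gap: 0.154
```

>>> {"op": "play_rows", "data": {
  "motion": [
    {"x":0,"y":-0.1,"z":3,"spin":0},
    {"x":0,"y":-0.1,"z":3,"spin":0},
    {"x":0,"y":-0.1,"z":3,"spin":0}
  ]
}}

```text
clock: 24.42
tool_pos: [0.4851, 0.0954, 0.1316]
orientation: [1.886, 2.468, 0.041]
contact_force: [-0.6, 1.0, -1.2]
finger_gap: 0.157
```

```bash
python3 -c "
from h import *
delta([.4855,.0955,.12],.2662)
im=eyes.camera('side')[:,:,::-1];cv2.imwrite('pics/s14.png',cv2.resize(im[205:315,275:385],None,fx=7,fy=5.4,interpolation=cv2.INTER_CUBIC))"
```

```text
t 24.42 pos [0.4851 0.0954 0.1316] tool_y heading 0.2662 z [ 4.36e-02 -4.00e-04 -9.99e-01] delta [ 0.1 -0.1 11.6] spin 1.3459826194051061e-05 j6 -0.143 F [-0.6  1.  -1.2] gap 0.157
```

View pics/s14.png

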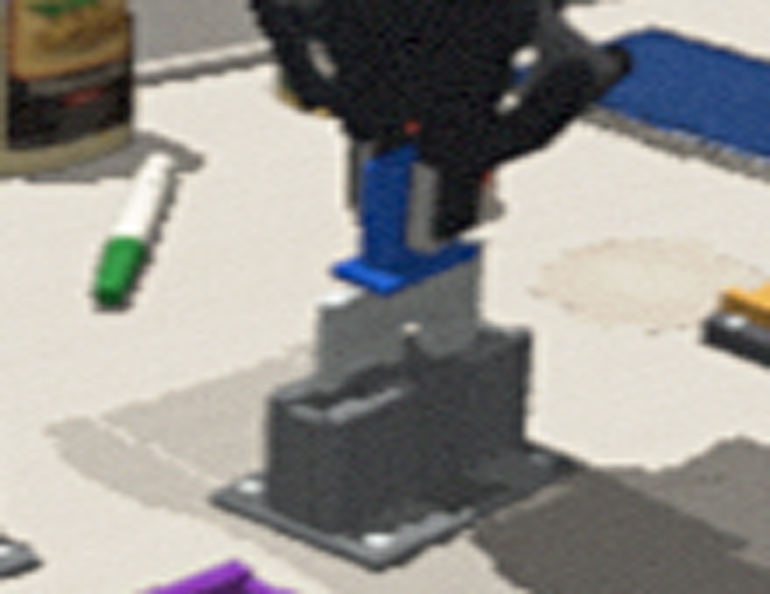

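The nose is already below the slot mouth and there is no contact force. Continuing down.

>>> {"op": "play_rows", "data": {
  "motion": [
    {"x":0,"y":-0.1,"z":3,"spin":0},
    {"x":0,"y":-0.1,"z":3,"spin":0},
    {"x":0,"y":-0.1,"z":3,"spin":0}
  ]
}}

```text
clock: 24.72
tool_pos: [0.4851, 0.0953, 0.1215]
orientation: [1.886, 2.469, 0.04]
contact_force: [-0.2, -0.1, -2.2]
finger_gap: 0.155
```

>>> {"op": "play_rows", "data": {
  "motion": [
    {"x":0,"y":-0.1,"z":3,"spin":0},
    {"x":0,"y":-0.1,"z":3,"spin":0},
    {"x":0,"y":-0.1,"z":3,"spin":0}
  ]
}}

```text
clock: 24.97
tool_pos: [0.4852, 0.0953, 0.1115]
orientation: [1.886, 2.469, 0.04]
contact_force: [0.3, 0.4, -1.5]
finger_gap: 0.155
```

>>> {"op": "play_rows", "data": {
  "motion": [
    {"x":0,"y":-0.1,"z":3,"spin":0},
    {"x":0,"y":-0.1,"z":3,"spin":0},
    {"x":0,"y":-0.1,"z":3,"spin":0}
  ]
}}

```text
clock: 25.22
tool_pos: [0.4853, 0.0952, 0.1014]
orientation: [1.886, 2.469, 0.04]
contact_force: [-0.3, -0.1, -0.4]
finger_gap: 0.155
```

```bash
python3 -c "
from h import *
delta([.486,.0955,.089],.2662)"
```

```text
t 25.22 pos [0.4853 0.0952 0.1014] tool_y heading 0.2663 z [ 4.310e-02 -4.000e-04 -9.991e-01] delta [ 0.3  0.2 12.4] spin 8.732483675144564e-05 j6 -0.143 F [-0.3 -0.1 -0.4] gap 0.155
```

>>> {"op": "play_rows", "data": {
  "motion": [
    {"x":0,"y":0,"z":2,"spin":0},
    {"x":0,"y":0,"z":2,"spin":0},
    {"x":0,"y":0,"z":2,"spin":0}
  ]
}}

```text
clock: 25.47
tool_pos: [0.4855, 0.0951, 0.0944]
orientation: [1.886, 2.469, 0.04]
contact_force: [-0.0, -0.8, -1.1]
finger_gap: 0.159
```

>>> {"op": "play_rows", "data": {
  "motion": [
    {"x":0,"y":0,"z":1,"spin":0},
    {"x":0,"y":0,"z":1,"spin":0}
  ]
}}

```text
clock: 25.63
tool_pos: [0.4855, 0.0951, 0.092]
orientation: [1.886, 2.469, 0.039]
contact_force: [0.4, -0.8, -1.0]
finger_gap: 0.153
```

```bash
python3 -c "
from h import *
delta([.486,.0955,.089],.2662)"
```

```text
t 25.63 pos [0.4855 0.0951 0.092 ] tool_y heading 0.2663 z [ 4.240e-02 -5.000e-04 -9.991e-01] delta [0.3 0.5 3. ] spin 7.981309394655689e-05 j6 -0.143 F [ 0.4 -0.8 -1. ] gap 0.153
```

>>> {"op": "play_rows", "data": {
  "motion": [
    {"x":0,"y":0,"z":0.7,"spin":0},
    {"x":0,"y":0,"z":0.7,"spin":0},
    {"x":0,"y":0,"z":0.5,"spin":0}
  ]
}}

```text
clock: 25.88
tool_pos: [0.4857, 0.0952, 0.09]
orientation: [1.886, 2.469, 0.04]
contact_force: [0.3, 0.7, -1.0]
finger_gap: 0.156
```

>>> {"op": "play_rows", "data": {
  "motion": [
    {"x":0,"y":0,"z":0.7,"spin":0},
    {"x":0,"y":0,"z":0.5,"spin":0}
  ]
}}

```text
clock: 26.05
tool_pos: [0.486, 0.0952, 0.0896]
orientation: [1.886, 2.469, 0.04]
contact_force: [-3.1, -0.2, 3.2]
finger_gap: 0.161
```

>>> {"op": "play_rows", "data": {
  "motion": [
    {"x":0,"y":0,"z":0.5,"spin":0},
    {"x":0,"y":0,"z":0.5,"spin":0}
  ]
}}

```text
clock: 26.22
tool_pos: [0.4863, 0.0953, 0.0895]
orientation: [1.886, 2.468, 0.041]
contact_force: [-3.3, -0.3, 3.4]
finger_gap: 0.156
```

Shoulder contact at TCP z of 0.0895, against 0.0892 when I grasped it, so the leaf is home. Releasing.

>>> {"op": "play_rows", "data": {
  "motion": [
    {"x":0,"y":0,"z":0,"spin":0},
    {"x":0,"y":0,"z":0,"spin":0},
    {"x":0,"y":0,"z":0,"spin":0},
    {"x":0,"y":0,"z":0,"spin":0}
  ],
  "hand": 45
}}

```text
clock: 26.55
tool_pos: [0.4867, 0.0953, 0.0893]
orientation: [1.885, 2.467, 0.043]
contact_force: [0.4, 0.1, 0.7]
finger_gap: 0.527
```

```bash
python3 -c "
from h import *
delta([.486,.0955,.089],.2662)
im=eyes.camera('wrist')[:,:,::-1];cv2.imwrite('pics/w15.png',im)"
```

```text
t 26.55 pos [0.4867 0.0953 0.0893] tool_y heading 0.2663 z [ 4.56e-02 -1.00e-04 -9.99e-01] delta [ 0.4 -0.6  0.2] spin 0.00011213482628003035 j6 -0.143 F [0.4 0.1 0.7] gap 0.527
```

View pics/w15.png

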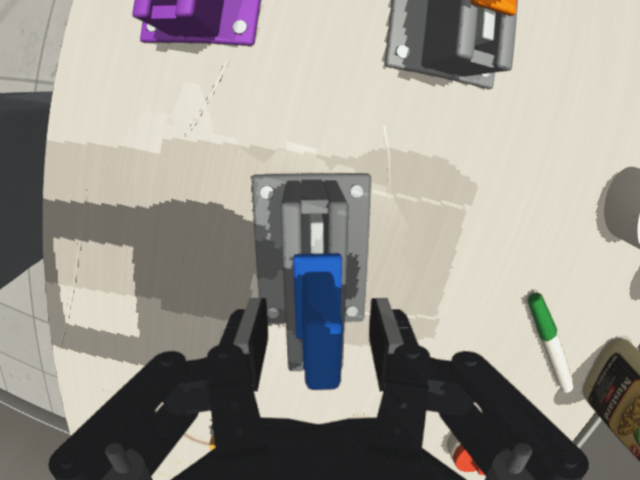

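Free of the fingers: the grip is at about (320,330) with clear gaps on both sides. Retreating straight up.

>>> {"op": "play_rows", "data": {
  "motion": [
    {"x":0,"y":0,"z":-8,"spin":0},
    {"x":0,"y":0.3,"z":-15,"spin":0},
    {"x":0,"y":0.5,"z":-20,"spin":0},
    {"x":0,"y":0.5,"z":-25,"spin":0},
    {"x":0,"y":0,"z":-30,"spin":0}
  ]
}}

```text
clock: 27.02
tool_pos: [0.4798, 0.0951, 0.1846]
orientation: [1.892, 2.476, 0.026]
contact_force: [0.3, -0.2, 0.2]
finger_gap: 0.526
```

>>> {"op": "play_rows", "data": {
  "motion": [
    {"x":-20,"y":-20,"z":-25,"spin":0},
    {"x":-20,"y":-20,"z":-15,"spin":0},
    {"x":-20,"y":-20,"z":0,"spin":0},
    {"x":0,"y":0,"z":0,"spin":0},
    {"x":0,"y":0,"z":0,"spin":0}
  ]
}}

```text
clock: 27.43
tool_pos: [0.4369, 0.0196, 0.2368]
orientation: [1.88, 2.467, 0.042]
contact_force: [0.3, 0.3, 0.3]
finger_gap: 0.527
```

```bash
python3 -c "
from h import *
delta([.486,.0955,.089],.2662)
im=eyes.camera('wrist')[:,:,::-1];cv2.imwrite('pics/w16.png',im)
im=eyes.camera('side')[:,:,::-1];cv2.imwrite('pics/s16.png',im)
cv2.imwrite('pics/s16c.png',cv2.resize(im[225:325,215:365],None,fx=5,fy=5,interpolation=cv2.INTER_CUBIC))
c=cam('side');print((proj(c,world(.486,.095,.268,[[0,0,.111],[0,.022,.060],[0,-.022,.06]]))-[215,225])*5)
"
```

```text
t 27.43 pos [0.4369 0.0196 0.2368] tool_y heading 0.2686 z [ 0.0479 -0.0022 -0.9989] delta [ 62.4  60.6 149.8] spin 0.002431700653109159 j6 -0.308 F [0.3 0.3 0.3] gap 0.527
[[593.01880399 122.78990765]
 [555.24220029 247.90861881]
 [621.66177708 209.04886804]]
```

View pics/s16c.png

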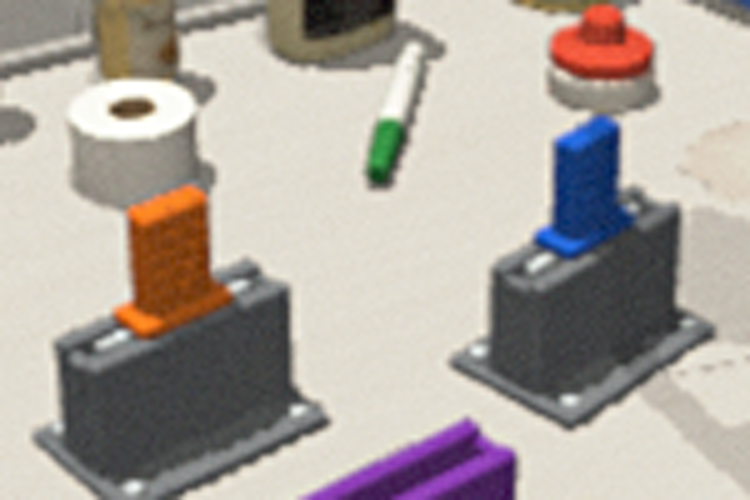

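View pics/w16.png

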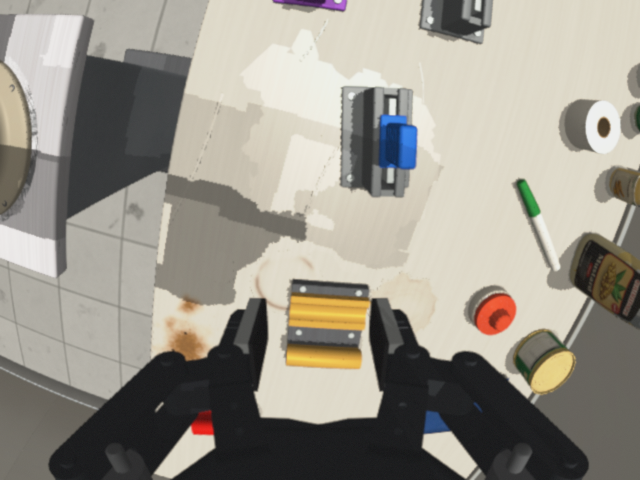

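```bash
python3 -c "
from bench import env
print(env.sign_off())"
```

```text
the job is handed in; nothing more can be done
None
```

The blue leaf was checked in the groove and then on the bead, hung back in its own rack and released. I handed the job in at about 27 s of the 67 s allowed; the hand-in gives no verdict.

- **Groove (nose):** I pressed it for over 2 s at about 9–10 N (7.5–9.5 N read, plus the leaf's roughly 1 N weight). The side force stayed near zero, about 0–1.3 N, except for a small nudge each way at the end. Those nudges brought it to 0 N one way and 2.5 N the other, so both flanks were bearing.
- **Bead (notch):** I pressed it for about 3 s at about 7–10 N. The side force was less even here, mostly 0.5–1.5 N and up to about 2.9 N, always to the same side. My worst case with friction leaves about 4 N on the lighter flank at the typical side force. At the short peaks the margin over 3 N is smaller.
- **Drift while pressing:** the tool's tilt crept up to about 2.5°, against a limit of about 7°.
- **Where the strips sat:** both seats came out about 3 mm to the -y side of my camera estimate. Their spacing (97.9 mm across, 7.3 mm up) matches the nominal 98 mm and 7 mm, so that offset is most likely my own.
- **Rack:** the shoulder met the rack top at a tool height of 0.0895 m, against 0.0892 m when I took the leaf out. The last side and wrist pictures show the blue leaf upright and home with the gripper clear of it. The side picture shows the orange leaf still hanging in its rack, and the timer, label roll and marker look unmoved. The order pad was only partly in view at the end.

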